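Put the leading kit back in its bench caddy

TASK

Put the leading kit away in the plywood caddy: the wide solder reel in the large round well, the straight-sided flux jar in the small round well, the square tin in the square well, and the all-wood fid lying in the long shallow trough, each sitting right down on the floor of its place, the first three upright. Leave the slim reel, the necked bottle, the round tin and the steel-bladed knife where they are.

Things in the scene. Friction and masses are not known exactly. Their poses are not given: they have to be found in the camera images.
- caddy: Fixed plywood block 145 (x) by 216 (y) by 30 mm, left or right of the bench. Origin: centre of its underside, on the bench; top at z 30. Recesses in the top, centres (x, y) in its frame, mm: large round well, diameter 70, (-30, -66); small round well, diameter 56, (-30, 3); square well 60 by 60, (-30, 67); all three floors at z 18. Shallow trough 36 (x) by 168 (y), (42.5, 0), floor at z 24.
- board: White layout board, 200 (x) by 220 (y) by 6 mm, fixed, lying flat; the fid and the lead knife lie on it. Origin at the centre of its underside, z up. It is on the side where the caddy is not.
- solder_reel: Wide reel of solder standing on its end on the bench: cylinder of diameter 56 mm, 36 mm tall, grey flanges, small dark hub hole on top; about 0.25 kg. Origin at the centre of its underside, z along its axis, up. Goes in the large round well.
- flux_jar: Straight-sided amber glass jar with a wide black screw lid as wide as the jar: diameter 42 mm, 50 mm tall, about 0.13 kg, upright. Origin at the centre of its underside, z up. Goes in the small round well.
- square_tin: Small closed square steel tin: body 44 by 44 mm up to z = 24 mm, lid 46 by 46 mm over it to z = 34 mm; about 0.12 kg. Origin at the centre of its underside, x and y square to its sides, z up. Goes in the square well.
- fid: Wooden fid, all light wood: straight bar 150 mm long (x), 22 mm wide (y) and 18 mm thick (z), narrowing to a blunt point of about 12 mm over the last third at +x; about 0.04 kg. It lies flat on the board. Origin at its underside at mid-length, x along it, z up. Goes in the trough, lying along it, either way round.
- slim_reel: Look-alike, stays: slim reel, same make as the solder reel but diameter 40 mm and 48 mm tall, standing on the bench. Origin at the centre of its underside.
- patina_bottle: Look-alike, stays: amber bottle of the jar's diameter, 42 mm, but with sloping shoulders and a narrow neck with a 20 mm black cap; 75 mm tall. Origin at the centre of its underside, z up.
- round_tin: Look-alike, stays: closed round steel tin, diameter 46 mm, 34 mm tall. Origin at the centre of its underside, z up.
- lead_knife: Look-alike, stays: lead knife lying on the board beside the fid; wooden handle 95 by 22 by 18 mm like the fid's, then a brass collar and a thin steel blade at +x; 150 mm long. Origin at its underside at mid-length, x along it, z up.

How it is judged:
By the outcome, as a careful person would: the job done as asked, in the order asked, and still so for the second after the job is handed in, with the robot touching nothing.
It also fails if it takes over 96 s, if anything falls off the work surface, if the arm or the gripper's body presses on something with over 40 N, if the wrist force passes 120 N, or if a joint passes its speed limit or range.

ROBOT

A 6-joint arm with a two-finger parallel gripper is mounted at the origin on the work surface. World frame = base frame: x ahead of the robot, y to its left, z up, the work surface at z = 0. Lengths are in m, angles in rad, forces in N, time in s.
With the tool pointing down it reaches from about 0.3 to 0.95 m from the base axis. Payload 3.1 kg.
Tool frame: the origin (TCP) lies midway between the tips of the shut fingers; the grasp point (between the pads) lies robot.pinch_z behind it (robot.pinch_z is the distance from the TCP to the grasp point, in m); z points along the fingers, y is the line along which they close (so a half turn about z gives the same grasp; the last joint's range is limited). The gripper opens to 85 mm and grips with 20 to 120 N. Pads are 22 mm wide; open, the fingers measure 114 mm over their backs; the gripper's body (76 mm by 85 mm) begins 54 mm behind the grasp point. The pads swing forward as they close: fully open they stand 13 mm farther back than shut.
Start: joints at [1.206, 0.308, 1.634, -0, 1.2, -0.07], TCP at [0.182, 0.598, 0.196] pointing down, gripper open.
Joint ranges: [-3.06, 3.06], [-0.79, 1.96], [0.05, 2.63], [-1.19, 4.34], [0.05, 2.64], [-2.94, 2.94]. Speed limits (rad/s): [2.79, 2.79, 3.14, 3.14, 3.14, 3.14].

INTERFACE

Orientations are given as a unit quaternion [w, x, y, z].
In Python, from station import robot gives the robot as it stands. The module is installed in compiled form; this text tells all that it offers.
- The arm moves only by the tool carry_out, never from a script. Its argument "deltas" is a list of rows, each a list of 4 numbers: the shift along the world's x, y, z in units of 25 mm (1.0 is 25 mm), then the turn about the world's z in units of 5 degrees (1.0 is 5 degrees). In form: [[dx, dy, dz, spin], ...]. A call has 1 to 5 rows; each row shifts and turns the commanded pose from where the row before left it; what a row does not reach is not made up. A row lasts 1/12 s, in which the tool goes at most 41.7 mm and 7.16 degrees, less where a joint would pass 70% of its speed; a pose out of reach is approached as far as the arm can. A call is refused whole if a number of a shift passes 1 or a number of a turn 1, either way. A call with a gripper value outside its range is refused whole. "jaw" is the opening, from 0 (shut) to 1 (fully open), set as the call begins (left out, the last holds). The fingers move at their own pace and stop on an object; the grip force is fixed at half the most. Time passes only in rows, so rows that do not move let the fingers close. It gives the time, the measured TCP pose, the force, the opening and the grip force at its end, in the units of the state.
- robot.state(): the state, without advancing time (a new reading comes with each control period).
- robot.get_image(name): name is "scene" or "top"; returns (picture, depth): 480x640x3 uint8, blue, green, red; 480x640 float32, m along the optical axis (not along the pixel's ray), 0 where there is no reading.
- robot.camera_model(name): a dict with "vertical_fov" (degrees; the focal length in pixels is half the picture's height over the tangent of half this angle, whatever the lens; pixels are square), "cx", "cy" (the principal point, pixels), "view" (4x4, takes a point from world to camera coordinates). Camera axes: x right, y up, looking along -z (the intrinsics and any distortion apply to the point x, -y, -z); pixel columns grow to the right and rows downward; lengths in m; the calibration is good to about 2 mm. A picture is of the moment at which its call begins. camera_model takes no time and is no camera call.
- robot.hand_in(): hands the job in; it is judged then, once.
Trained networks look in the newest picture that a camera, given by its name, has taken for a name from the list of things; names that differ only in an ending like _2 or _b are one class to them, and where a whole thing is asked for, a point or a joint stands for the part that bears it (a point fixed in the world has none). Each returns a list of dicts, best first, with "confidence" (0 to 1); they miss things now and then, are a little off and sometimes report something else, mostly with a low value. They report only what shows in the picture. A call takes as long as a camera call.
- robot.spot_in(camera, thing): "bbox" ([left, top, right, bottom] in pixels, round what is visible of it).
- robot.trace(camera, thing): "pixels" (480x640 bool, what is visible of it) and "bbox" ([left, top, right, bottom] in pixels, round what is visible of it).
The state is a dict: "clock": time; "joints": joint angles; "joint_vel": joint speeds; "joint_efforts": joint torques, N m; "position": TCP position; "tool_rot": TCP orientation; "ft_force": force on the tool from outside, world axes, zero at the start; "ft_torque": the same for the moment, N m; "finger_gap": finger opening in m; "grip_force": force on a finger pad.
Only numpy, scipy, OpenCV 4.12 (cv2) and the standard library are available. Lean on these libraries where they do the work, as an engineer would, in place of code of your own. Each camera call takes 0.05 s, during which the arm holds its last target. There are 200 camera calls.

## Working session

There is one attempt and no reset: what is moved stays moved. The work goes in short steps, Python scripts to look and compute and a tool call to move; the robot and the scene stay as the last step left them, time stands still between calls to the robot, and variables do not carry over. Pictures are saved under pics/ and viewed, at most 14 in all, crops included, and the job is handed in when it is done.

Besides the shell and the picture viewer there is one more tool, called by a JSON object that holds its "name" and its "arguments", one argument or row to a line. carry_out: Moves the arm, as the interface text tells. Its arguments: {"type":"object","properties":{"deltas":{"type":"array"},"jaw":{"type":"number"}},"required":["deltas"]}

```bash
mkdir -p pics
cat > h.py <<'E'
import numpy as np, cv2
from station import robot
def P(cam,u,v,d):
    m=robot.camera_model(cam); f=240/np.tan(np.radians(m["vertical_fov"])/2)
    u=np.asarray(u,float);v=np.asarray(v,float);d=np.asarray(d,float)
    c=np.stack([(u-m["cx"])/f*d,-(v-m["cy"])/f*d,-d,np.ones_like(d)],-1)
    return (c@np.linalg.inv(m["view"]).T)[...,:3]
E
python3 - <<'E'
from h import *
for c in ("scene","top"):
    m=robot.camera_model(c); print({k:(np.round(v,3).tolist()) if k=="view" else v for k,v in m.items()})
    im,d=robot.get_image(c); cv2.imwrite(f"pics/{c}0.png",im); np.save(f"pics/{c}d.npy",d); print((d>0).mean())
print(robot.state(), robot.pinch_z)
E
```

```text
{'vertical_fov': 48.733327825681826, 'cx': 319.20089798767356, 'cy': 240.85047925520163, 'view': [[0.586, 0.811, -0.004, -0.338], [-0.674, 0.49, 0.554, 0.346], [0.451, -0.321, 0.833, -1.21], [0.0, 0.0, 0.0, 1.0]]}
0.9960872395833333
{'vertical_fov': 56.995243574215436, 'cx': 329.6611270588358, 'cy': 241.5665032711306, 'view': [[0.013, -1.0, 0.016, -0.001], [0.993, 0.015, 0.117, -0.547], [-0.118, 0.014, 0.993, -0.802], [0.0, 0.0, 0.0, 1.0]]}
0.9959733072916667
{'clock': 0.1, 'joints': array([ 1.20630644e+00,  3.08912943e-01,  1.63506215e+00,  4.53877305e-06,
        1.19971965e+00, -6.97062787e-02]), 'joint_vel': array([-0.00030332, -0.00118383, -0.00381261,  0.00013415,  0.00255435,
       -0.00091014]), 'joint_efforts': array([-5.06823781e-04, -4.16404796e+01, -2.77645755e+01, -9.16759268e-05,
        3.95681622e-03,  2.45091158e-06]), 'position': array([0.18131646, 0.59725886, 0.19506374]), 'tool_rot': array([-2.28455904e-04,  1.46859454e-01,  9.89156811e-01, -1.02591719e-03]), 'ft_force': array([-0.67604004, -0.25998063, -0.42482478]), 'ft_torque': array([-0.00907824, -0.02241929,  0.00310203]), 'grip_force': 0.0, 'finger_gap': 0.08527420448809538} 0.0187
```

View pics/scene0.png

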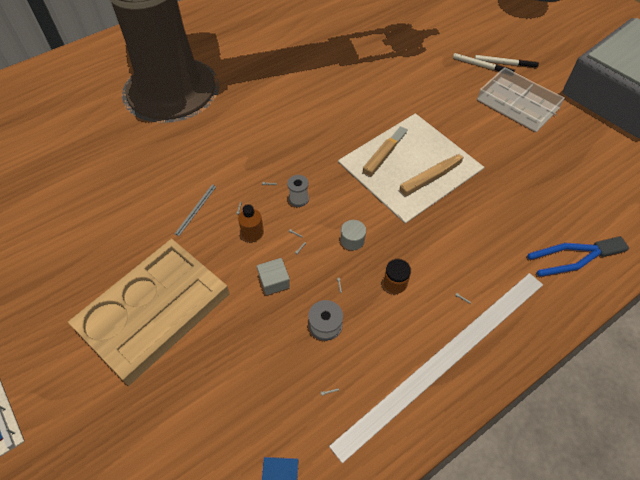

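View pics/top0.png

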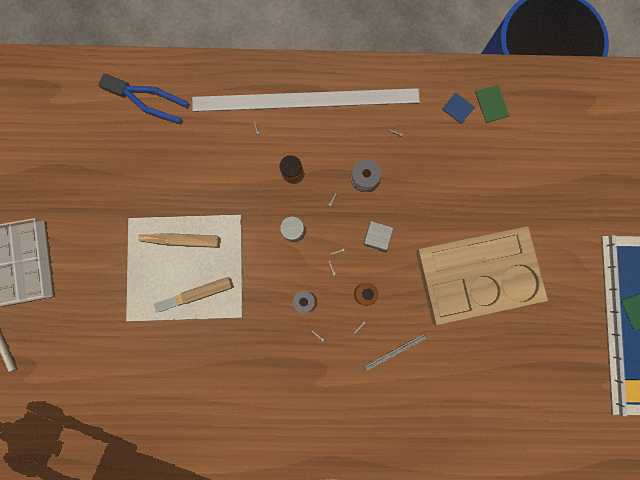

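The top view shows the solder reel at (366,175), jar (291,168), square tin (378,236), fid (180,240) and caddy (483,275). The look-alikes are the round tin (292,228), slim reel (304,301), bottle (367,294) and knife (195,295). The scene view agrees.

```bash
cat > m.py <<'E'
from h import *
def cloud(cam,thing,d,top=True):
    r=robot.trace(cam,thing)
    if not r: return None
    r=r[0]; px=cv2.erode(r["pixels"].astype(np.uint8),np.ones((2,2)))>0
    v,u=np.nonzero(px&(d>0)); p=P(cam,u,v,d[v,u])
    return r["confidence"],r["bbox"],p
E
python3 - <<'E'
from m import *
for cam in ("top","scene"):
    im,d=robot.get_image(cam)
    for t in ["solder_reel","flux_jar","square_tin","fid","round_tin","slim_reel","patina_bottle","lead_knife","caddy","board"]:
        r=cloud(cam,t,d)
        if r is None: print(cam,t,None); continue
        c,b,p=r; np.save(f"pics/{cam}_{t}.npy",p)
        zt=np.percentile(p[:,2],90); q=p[abs(p[:,2]-zt)<.005]
        rect=cv2.minAreaRect((q[:,:2]*1000).astype(np.float32)); (cx,cy),rad=cv2.minEnclosingCircle((q[:,:2]*1000).astype(np.float32))
        print(cam,t,round(c,2),np.round(b).tolist(),"ztop",round(zt*1000,1),"zmed",round(np.median(p[:,2])*1000,1),"rect",np.round(rect[0],1),np.round(rect[1],1),round(rect[2],1),"circ",round(cx,1),round(cy,1),round(rad,1), len(q))
    v,u=np.nonzero(d>0);
E
```

```text
top solder_reel 0.8 [352.0, 160.0, 380.0, 192.0] ztop 37.2 zmed 35.3 rect [677.9 -60.7] [52.4 52.6] 40.7 circ 679.0 -60.9 27.6 607
top flux_jar 0.72 [279.0, 155.0, 301.0, 184.0] ztop 51.1 zmed 48.8 rect [686.6  82.8] [37.3 35.8] 21.5 circ 686.8 83.1 19.9 312
top square_tin 0.84 [366.0, 218.0, 396.0, 248.0] ztop 35.1 zmed 33.5 rect [558.9 -84.9] [42.4 43.2] 73.8 circ 558.1 -83.7 27.5 482
top fid 0.9 [139.0, 231.0, 220.0, 245.0] ztop 25.0 zmed 23.0 rect [548. 294.] [146.7  21.5] 88.4 circ 544.7 294.1 73.3 725
top round_tin 0.73 [283.0, 218.0, 303.0, 242.0] ztop 34.9 zmed 33.3 rect [570.6  79.1] [41.5 41.2] 37.3 circ 571.3 79.4 21.8 398
top slim_reel 0.63 [290.0, 291.0, 314.0, 313.0] ztop 49.1 zmed 47.4 rect [433.5  53.5] [34.9 37. ] 46.4 circ 433.8 53.6 19.4 340
top patina_bottle 0.57 [354.0, 284.0, 379.0, 304.0] ztop 74.7 zmed 54.8 rect [449.5 -61.4] [17.6 18.2] 0.8 circ 450.1 -61.1 9.5 96
top lead_knife 0.56 [152.0, 276.0, 233.0, 315.0] ztop 24.4 zmed 21.9 rect [451.3 243. ] [ 21.5 103.9] 19.6 circ 452.0 243.1 52.3 569
top caddy 0.92 [416.0, 226.0, 550.0, 325.0] ztop 30.6 zmed 25.5 r
[... 812 characters left out ...]
.7 42.6] 43.0 circ 571.6 79.7 22.6 371
scene slim_reel 0.95 [289.0, 176.0, 311.0, 205.0] ztop 50.9 zmed 46.6 rect [434.3  55.8] [35.7 36.8] 55.8 circ 434.2 55.1 19.3 259
scene patina_bottle 0.77 [236.0, 208.0, 266.0, 241.0] ztop 74.5 zmed 49.2 rect [449.8 -61.5] [17.8 17. ] 1.6 circ 449.8 -60.4 9.6 87
scene lead_knife 0.62 [367.0, 127.0, 407.0, 175.0] ztop 26.8 zmed 23.8 rect [452.3 244.4] [ 20.3 104.6] 19.6 circ 453.4 244.7 52.6 343
scene caddy 0.74 [70.0, 242.0, 227.0, 386.0] ztop 32.5 zmed 26.7 rect [ 489.  -280.6] [145.3 213.5] 13.1 circ 490.7 -280.8 126.5 5248
scene board 0.89 [339.0, 113.0, 482.0, 223.0] ztop 9.4 zmed 7.4 rect [496.8 288.1] [197.1 221.7] 2.6 circ 498.7 288.1 144.0 6017
```

Both views agree within about 2 mm, and the sizes and heights fit the text. Next I check the well positions in the depth data.

Run:
```python
import numpy as np
for cam in ("top","scene"):
    p=np.load(f"pics/{cam}_caddy.npy")*1000
    C=np.array([488.6,-281.6]); a=np.radians(12.9); R=np.array([[np.cos(a),-np.sin(a)],[np.sin(a),np.cos(a)]])
    q=(p[:,:2]-C)@R; z=p[:,2]
    for n,c,h,fl in [("L",(-30,-66),35,18),("S",(-30,3),28,18),("Q",(-30,67),30,18)]:
        m=(abs(q-np.array(c))<33).all(1)&(z<25.5)
        lo,hi=np.percentile(q[m],2,0),np.percentile(q[m],98,0); print(cam,n,"floor",np.median(z[m]).round(1),lo.round(1),hi.round(1),((lo+hi)/2).round(1))
    m=(abs(q[:,0]-42.5)<22)&(abs(q[:,1])<90)&(z<z[np.hypot(*(q-[12,0]).T)<8].mean()-3); lo,hi=np.percentile(q[m],2,0),np.percentile(q[m],98,0); print("trough",np.median(z[m]).round(1),lo.round(1),hi.round(1),((lo+hi)/2).round(1), "rim",np.median(z[abs(q[:,0]-12)<5]))
for n,c in [("L",(-30,-66)),("S",(-30,3)),("Q",(-30,67)),("T",(42.5,0))]: print(n,(C+R@np.array(c)).round(1))
```

```text
top L floor 17.6 [-60.4 -97.3] [  0.2 -39.7] [-30.1 -68.5]
top S floor 17.6 [-55.5 -24.2] [-4.8 24.9] [-30.1   0.3]
top Q floor 17.5 [-58.9  36.4] [-0.9 92.8] [-29.9  64.6]
trough 23.5 [ 25.6 -82.9] [60.4 78.4] [43.  -2.3] rim 29.482689004888595
scene L floor 19.6 [-61.5 -95.8] [ -7.2 -35.2] [-34.4 -65.5]
scene S floor 19.7 [-58.9 -19.7] [-13.   29.9] [-35.9   5.1]
scene Q floor 19.7 [-62.2  41.7] [-9.3 98.2] [-35.7  69.9]
trough 25.5 [ 22.1 -80.1] [55.9 81.9] [39.   0.9] rim 31.496012405335506
L [ 474.1 -352.6]
S [ 458.7 -285.4]
Q [ 444.4 -223. ]
T [ 530.  -272.1]
```

{"name": "carry_out", "arguments": {
  "deltas": [
    [1,-1,0,-1],
    [1,-1,0,-1],
    [1,-1,0,-1],
    [1,-1,0,-1],
    [1,-1,0,-1]
  ],
  "jaw": 1
}}

```text
clock: 1.62
position: [0.3074, 0.4719, 0.1963]
tool_rot: [0.0, 0.359, 0.933, 0.0]
ft_force: [0.6, 0.9, 0.1]
finger_gap: 0.0855
grip_force: 0.0
```

{"name": "carry_out", "arguments": {
  "deltas": [
    [1,-1,0,-1],
    [1,-1,0,-1],
    [1,-1,0,-1],
    [1,-1,0,-1],
    [1,-1,0,-1]
  ]
}}

```text
clock: 2.03
position: [0.4327, 0.3467, 0.1964]
tool_rot: [0.0, 0.553, 0.833, 0.0]
ft_force: [1.4, -0.5, -0.6]
finger_gap: 0.0854
grip_force: 0.0
```

{"name": "carry_out", "arguments": {
  "deltas": [
    [1,-1,0,-1],
    [1,-1,0,-1],
    [1,-1,0,0],
    [1,-1,0,0],
    [1,-1,0,0]
  ]
}}

```text
clock: 2.45
position: [0.5577, 0.2216, 0.1964]
tool_rot: [0.0, 0.622, 0.783, 0.0]
ft_force: [-0.2, 0.8, -0.2]
finger_gap: 0.0852
grip_force: 0.0
```

{"name": "carry_out", "arguments": {
  "deltas": [
    [0.4,-1,0,0],
    [0.4,-1,0,0],
    [0.4,-1,0,0],
    [0.4,-1,0,0],
    [0.4,-1,0,0]
  ]
}}

```text
clock: 2.87
position: [0.607, 0.0967, 0.1962]
tool_rot: [-0.0, 0.622, 0.783, 0.0]
ft_force: [0.3, -0.2, -0.5]
finger_gap: 0.0853
grip_force: 0.0
```

{"name": "carry_out", "arguments": {
  "deltas": [
    [0.4,-1,0,0],
    [0.4,-1,0,0],
    [0.4,-1,0,0],
    [0.4,-1,0,0],
    [0.4,-1,0,0]
  ]
}}

```text
clock: 3.28
position: [0.657, -0.0282, 0.1962]
tool_rot: [0.0, 0.622, 0.783, 0.0]
ft_force: [0.7, -0.1, -0.2]
finger_gap: 0.0855
grip_force: 0.0
```

{"name": "carry_out", "arguments": {
  "deltas": [
    [0.4,-1,-1,0],
    [0.4,-0.3,-1,0],
    [0,0,-1,0],
    [0,0,-0.8,0],
    [0,0,0,0]
  ],
  "jaw": 0.75
}}

```text
clock: 3.7
position: [0.6721, -0.0593, 0.0951]
tool_rot: [-0.005, 0.622, 0.783, -0.003]
ft_force: [-1.7, 0.5, 0.1]
finger_gap: 0.0643
grip_force: 0.0
```

Run:
```python
from h import *
s=robot.state(); print(s["position"],s["finger_gap"])
im,d=robot.get_image("scene"); cv2.imwrite("pics/s1.png",cv2.resize(im[170:390,200:460],None,fx=3,fy=3)[:600]); np.save("pics/s1d.npy",d)
v,u=np.mgrid[0:480,0:640]; p=P("scene",u,v,d)*1000
g=s["position"]*1000
m=(d>0)&(np.hypot(p[...,0]-g[0],p[...,1]-g[1])<62)&(p[...,2]>60)&(p[...,2]<300)
q=p[m]; a=np.radians(13); t=(q[:,:2]-g[:2])@[np.cos(a),np.sin(a)]
for lo,hi in((-62,-20),(20,62)):
    k=q[(t>lo)&(t<hi)]; print(len(k), np.percentile(k[:,2],[0,1,3,10]).round(1) if len(k) else None)
```

```text
[ 0.67213328 -0.05934539  0.09507687] 0.0642568915499884
591 [138.9 140.4 143.9 151.5]
1675 [140.1 147.3 155.7 186.3]
```

View pics/s1.png

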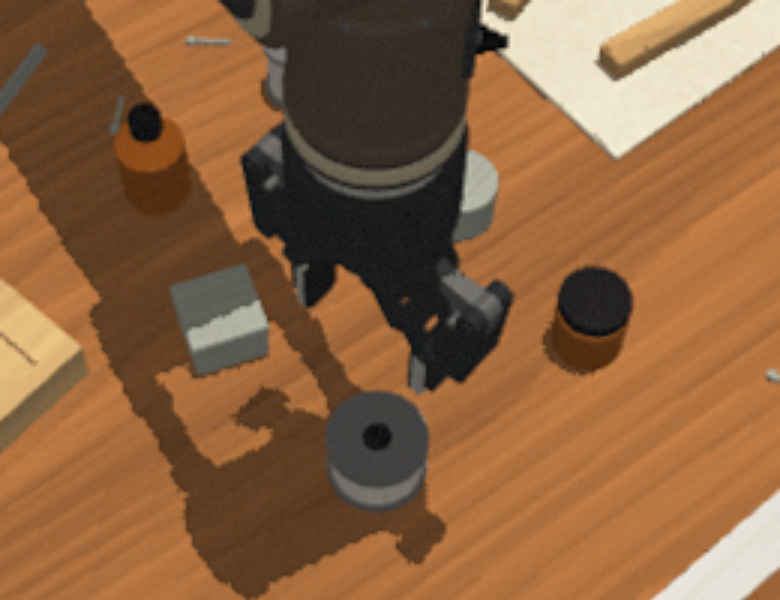

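The picture shows the open gripper above and behind the reel. The finger depth (z≈139) doesn't match TCP z=95, so I check by projecting the TCP into the image.

```bash
cat >> h.py <<'E'
def proj(cam,p):
    m=robot.camera_model(cam); f=240/np.tan(np.radians(m["vertical_fov"])/2)
    c=m["view"]@np.append(p,1); return m["cx"]+f*c[0]/-c[2], m["cy"]-f*c[1]/-c[2]
E
python3 - <<'E'
from h import *
s=robot.state(); g=s["position"]; print(g,s["joints"],s["joint_vel"].round(3))
a=np.radians(13); t=np.array([np.cos(a),np.sin(a),0])
for n,o in [("tcp",0*t),("f+",.032*t),("f-",-.032*t),("up45",np.array([0,0,.045]))]: 
    u,v=proj("scene",g+o); print(n,u,v,"crop",(u-200)*3,(v-170)*3)
im,d=robot.get_image("scene"); 
v,u=np.mgrid[0:480,0:640]; p=P("scene",u,v,d)*1000
for cu,cv in [(420,380),(320,300),(460,370),(375,435)]:
    U,V=200+cu//3,170+cv//3; print(cu,cv,p[V,U].round(1))
im,d=robot.get_image("top"); cv2.imwrite("pics/t1.png",cv2.resize(im[100:300,250:500],None,fx=3,fy=3)); print(proj("top",g))
E
```

```text
[ 0.67376934 -0.05929369  0.09774447] [-1.52127982e-01  5.06449947e-01  1.56693113e+00 -1.49330745e-05
  1.07530448e+00 -3.80550879e-01] [ 0.009 -0.05  -0.053 -0.     0.002 -0.002]
tcp 324.4954389094425 295.2351071313194 crop 373.4863167283275 375.70532139395823
f+ 340.65818238173983 307.70794662265865 crop 421.9745471452195 413.12383986797596
f- 308.79700942113806 283.12058018796154 crop 326.39102826341417 339.3617405638846
up45 324.6227621655833 280.705336010034 crop 373.86828649674993 332.11600803010197
420 380 [712.3 -61.  156.5]
320 300 [642.5 -70.4 141.4]
460 370 [733.9 -57.2 194.2]
375 435 [678.2 -61.3  38.9]
(np.float64(368.57090236146604), np.float64(166.81566749696964))
```

View pics/t1.png

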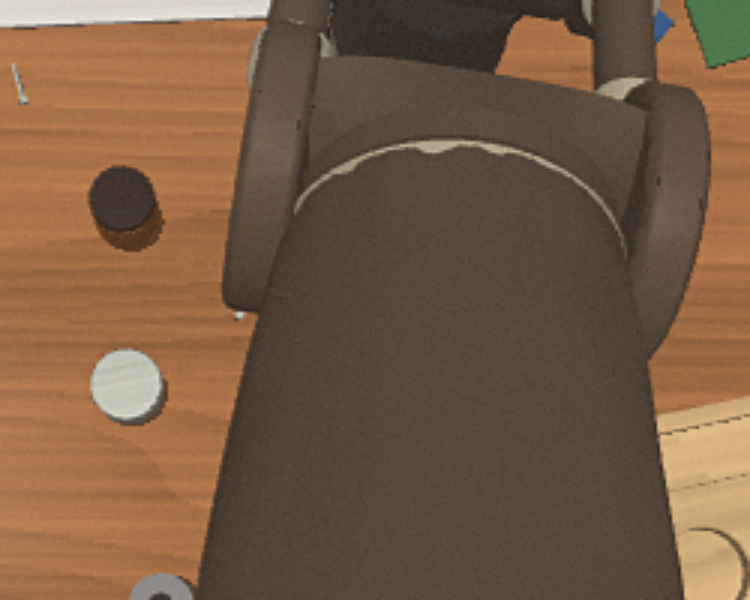

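The top view is blocked by the arm. The arm was still settling, so I take a fresh scene close-up now that it is still.

{"name": "carry_out", "arguments": {
  "deltas": [
    [0.2,0,0,0],
    [0,0,0,0],
    [0,0,0,0]
  ]
}}

```text
clock: 4.1
position: [0.6834, -0.0594, 0.1034]
tool_rot: [0.002, 0.622, 0.783, 0.001]
ft_force: [0.5, -0.1, 0.8]
finger_gap: 0.0643
grip_force: 0.0
```

```bash
cat > tip.py <<'E'
from h import *
import sys
s=robot.state(); g=s["position"]; print((g*1000).round(1),s["finger_gap"].round(4),s["tool_rot"].round(4),s["ft_force"].round(1))
im,d=robot.get_image("scene"); u0,v0=[int(x) for x in proj("scene",g)]
n=sys.argv[1]; cr=im[v0-70:v0+50,u0-70:u0+70]; cv2.imwrite(f"pics/{n}.png",cv2.resize(cr,None,fx=5,fy=5,interpolation=cv2.INTER_CUBIC))
v,u=np.mgrid[0:480,0:640]; p=P("scene",u,v,d)*1000
G=2*np.arctan2(s["tool_rot"][2],s["tool_rot"][1])-np.pi/2; t=np.array([np.cos(G),np.sin(G)]); w=np.array([-t[1],t[0]])
for vv in range(v0-30,v0+22,4):
    print(vv,[ (int(uu),*[int(round(x)) for x in ((p[vv,uu,:2]-g[:2]*1000)@t,(p[vv,uu,:2]-g[:2]*1000)@w,p[vv,uu,2])]) for uu in range(u0-24,u0+37,6)])
E
python3 tip.py s2
```

```text
Traceback (most recent call last):
  File "tip.py", line 3, in <module>
    s=robot.state(); g=s["position"]; print((g*1000).round(1),s["finger_gap"].round(4),s["tool_rot"].round(4),s["ft_force"].round(1))
                                                              ^^^^^^^^^^^^^^^^^^^^^
AttributeError: 'float' object has no attribute 'round'
```

```bash
sed -i 's/s\["finger_gap"\].round(4)/s["finger_gap"]/' tip.py; python3 tip.py s2
```

```text
[683.4 -59.4 103.4] 0.06425986870161209 [0.0017 0.6216 0.7833 0.001 ] [ 0.5 -0.1  0.8]
268 [(304, -38, -9, 162), (310, -34, -1, 156), (316, -91, 74, -2), (322, -81, 80, 1), (328, -73, 86, 1), (334, 21, -16, 236), (340, 27, -11, 236), (346, 36, -10, 245), (352, 41, -4, 241), (358, 49, -3, 250), (364, 55, 1, 251)]
272 [(304, -38, -10, 151), (310, -33, -3, 147), (316, -83, 66, 2), (322, -76, 73, 1), (328, -67, 79, 4), (334, 22, -16, 227), (340, 22, -4, 211), (346, 30, -1, 216), (352, 34, 6, 212), (358, 50, -4, 242), (364, 58, -2, 250)]
276 [(304, -94, 46, 2), (310, -87, 54, -1), (316, -78, 60, 1), (322, -70, 67, 2), (328, -61, 73, 4), (334, 21, -15, 214), (340, 29, -12, 219), (346, 33, -5, 214), (352, 33, 8, 197), (358, 56, -11, 248), (364, 62, -7, 251)]
280 [(304, -89, 40, 2), (310, -81, 47, 3), (316, -73, 54, 1), (322, -65, 60, 3), (328, -57, 67, 3), (334, -49, 74, 2), (340, 31, -15, 216), (346, 36, -8, 210), (352, 37, 4, 197), (358, 57, -12, 240), (364, 65, -11, 249)]
284 [(304, -83, 33, 4), (310, -76, 41, 1), (316, -68, 48, 1), (322, -61, 56, -1), (328, -52, 62, 2), (334, -44, 68, 2
[... 1123 characters left out ...]
(346, -4, 53, -1), (352, 4, 59, 2), (358, 12, 67, -1), (364, 20, 72, 2)]
308 [(304, -53, 0, 0), (310, -45, 6, 2), (316, -26, 1, 35), (322, -17, 6, 39), (328, -10, 12, 39), (334, -3, 19, 38), (340, 4, 25, 38), (346, 2, 46, 3), (352, 10, 52, 3), (358, 17, 59, 3), (364, 25, 66, 2)]
312 [(304, -48, -6, 0), (310, -28, -11, 36), (316, -20, -6, 38), (322, -13, 0, 39), (328, -5, 6, 39), (334, 1, 14, 37), (340, 8, 21, 36), (346, 6, 41, 1), (352, 14, 48, 1), (358, 21, 55, -1), (364, 29, 61, 0)]
316 [(304, -43, -11, 0), (310, -23, -17, 37), (316, -15, -12, 41), (322, -8, -5, 39), (328, 0, 1, 40), (334, 7, 7, 39), (340, 14, 14, 38), (346, 10, 35, 0), (352, 18, 42, 0), (358, 26, 48, 1), (364, 33, 55, 0)]
```

View pics/s2.png

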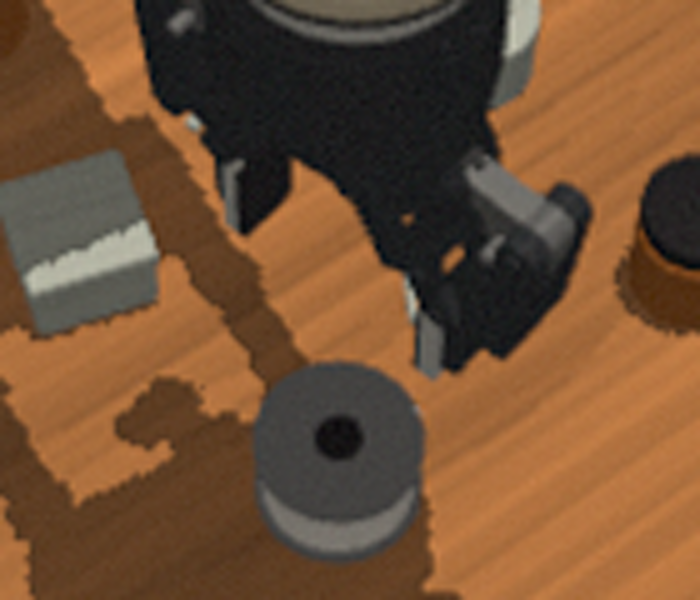

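The picture and depth agree that the finger tips are at z≈147 while the reported TCP z is 103. They are centred in x,y but higher than the text implies. I descend part-way with the jaw open and look again.

{"name": "carry_out", "arguments": {
  "deltas": [
    [-0.16,0,-1,0],
    [0,0,-1,0],
    [0,0,-0.8,0],
    [0,0,0,0],
    [0,0,0,0]
  ],
  "jaw": 1
}}

```text
clock: 4.57
position: [0.6764, -0.0592, 0.0302]
tool_rot: [-0.001, 0.622, 0.783, -0.001]
ft_force: [0.2, 0.8, -0.5]
finger_gap: 0.0852
grip_force: 0.0
```

{"name": "carry_out", "arguments": {
  "deltas": [
    [0,0,0,0],
    [0,0,0,0],
    [0,0,0,0]
  ]
}}

```text
clock: 4.82
position: [0.6794, -0.0597, 0.0335]
tool_rot: [0.002, 0.622, 0.783, 0.001]
ft_force: [0.1, -0.6, 0.1]
finger_gap: 0.0853
grip_force: 0.0
```

```bash
python3 tip.py s3 | sed -n '1p;4,14p' | cut -c1-400
```

```text
[679.4 -59.7  33.5] 0.08525049403704264 [0.0017 0.6218 0.7832 0.001 ] [ 0.1 -0.6  0.1]
294 [(302, -69, 17, 1), (308, -63, 25, -2), (314, -54, 30, 1), (320, -46, 38, -1), (326, -38, 44, 0), (332, 23, -16, 162), (338, -22, 57, 3), (344, 31, 2, 146), (350, 38, 6, 150), (356, 55, -4, 185), (362, 62, 0, 188)]
298 [(302, -63, 10, 5), (308, -57, 18, 0), (314, -48, 24, 2), (320, -40, 30, 4), (326, -33, 38, 1), (332, 23, -16, 151), (338, 32, -13, 157), (344, 36, -5, 151), (350, 41, 2, 147), (356, 59, -10, 188), (362, 65, -4, 185)]
302 [(302, -58, 5, 4), (308, -51, 12, 1), (314, -43, 18, 2), (320, -23, 12, 38), (326, -16, 19, 36), (332, -9, 25, 37), (338, 34, -16, 153), (344, 40, -9, 149), (350, 3, 59, 1), (356, 62, -13, 183), (362, 67, -6, 180)]
306 [(302, -53, -1, 3), (308, -46, 7, 1), (314, -27, 1, 36), (320, -18, 6, 38), (326, -12, 13, 36), (332, -4, 19, 37), (338, 3, 25, 37), (344, 42, -11, 143), (350, 45, -1, 130), (356, 62, -12, 169), (362, 68, -7, 171)]
310 [(302, -49, -5, 0), (308, -42, 1, 0), (314, -21, -6, 38), (320, -14, 1, 36), (326, -6, 7, 38), (332, 1, 13, 39), (338, 8, 21, 35),
[... 686 characters left out ...]
, (350, 51, -7, 96), (356, 34, 38, -1), (362, 41, 44, -1)]
326 [(302, -29, -27, 0), (308, -21, -21, 2), (314, -3, -26, 35), (320, 5, -21, 38), (326, 12, -14, 37), (332, 19, -8, 37), (338, 27, -2, 39), (344, 24, 18, 3), (350, 32, 24, 2), (356, 39, 31, 1), (362, 47, 37, 2)]
330 [(302, -24, -33, 2), (308, -17, -26, -1), (314, -5, -25, 16), (320, 9, -26, 37), (326, 16, -19, 37), (332, 23, -13, 36), (338, 24, 1, 14), (344, 28, 13, 1), (350, 36, 20, 0), (356, 43, 26, 0), (362, 51, 32, 1)]
334 [(302, -20, -38, 1), (308, -12, -32, 2), (314, -3, -27, 5), (320, 7, -24, 16), (326, 15, -18, 17), (332, 22, -11, 15), (338, 26, 0, 4), (344, 32, 8, -1), (350, 40, 14, -1), (356, 48, 20, 2), (362, 55, 26, 2)]
```

View pics/s3.png

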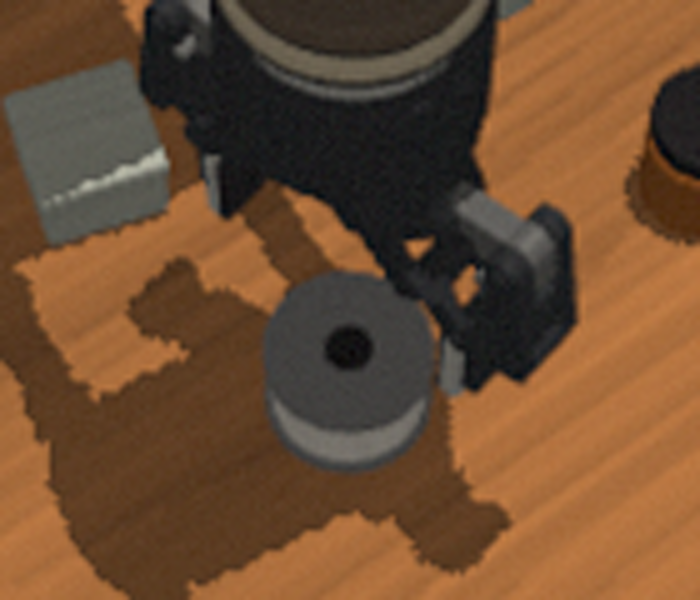

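The tips are now at z≈84 with reported TCP z=33.5, again in line with a reading about 36 mm too low. The open swing makes up the rest. I descend further and check before closing.

{"name": "carry_out", "arguments": {
  "deltas": [
    [0,0,-0.8,0],
    [0,0,-0.8,0],
    [0,0,0,0],
    [0,0,0,0],
    [0,0,0,0]
  ]
}}

```text
clock: 5.28
position: [0.6785, -0.0596, -0.0077]
tool_rot: [0.001, 0.622, 0.783, 0.0]
ft_force: [0.5, -0.3, 0.0]
finger_gap: 0.0862
grip_force: 0.0
```

{"name": "carry_out", "arguments": {
  "deltas": [
    [0,0,0,0],
    [0,0,0,0],
    [0,0,0,0]
  ]
}}

```text
clock: 5.53
position: [0.6787, -0.0596, -0.0075]
tool_rot: [0.001, 0.622, 0.783, 0.001]
ft_force: [-0.2, 0.5, -0.2]
finger_gap: 0.0855
grip_force: 0.0
```

```bash
python3 tip.py s4 | sed -n '1p;4,14p' | cut -c1-400
```

```text
[678.7 -59.6  -7.5] 0.08550693332221042 [9.000e-04 6.218e-01 7.832e-01 5.000e-04] [-0.2  0.5 -0.2]
304 [(301, -57, 1, 2), (307, -48, 7, 4), (313, -42, 16, -2), (319, -22, 8, 37), (325, 13, -18, 120), (331, 22, -15, 127), (337, 29, -10, 129), (343, 38, -8, 138), (349, 46, -4, 142), (355, 53, 0, 145), (361, 60, 5, 147)]
308 [(301, -52, -4, 1), (307, -43, 1, 4), (313, -24, -4, 38), (319, -17, 2, 37), (325, -9, 8, 39), (331, 21, -14, 113), (337, 5, 21, 38), (343, 33, 0, 106), (349, 39, 6, 106), (355, 57, -5, 145), (361, 63, 0, 147)]
312 [(301, -47, -10, 2), (307, -39, -3, 1), (313, -19, -10, 37), (319, -12, -3, 37), (325, -3, 2, 41), (331, 2, 10, 37), (337, 33, -15, 116), (343, 37, -6, 108), (349, 15, 42, 3), (355, 61, -10, 145), (361, 66, -3, 141)]
316 [(301, -42, -16, 1), (307, -34, -9, 1), (313, -14, -15, 38), (319, -8, -8, 36), (325, 0, -2, 37), (331, 7, 4, 37), (337, 35, -17, 108), (343, 41, -10, 105), (349, 20, 37, 3), (355, 63, -11, 138), (361, 68, -4, 134)]
320 [(301, -37, -21, 0), (307, -29, -15, 1), (313, -10, -21, 39), (319, -3, -14, 38), (325, 4, -7, 36), (331, 11, -1, 36), (
[... 689 characters left out ...]
0, 52), (349, 52, -6, 58), (355, 67, -13, 91), (361, 52, 28, 1)]
336 [(301, -18, -42, 0), (307, -10, -36, 0), (313, -3, -29, 0), (319, 6, -24, 4), (325, 15, -20, 11), (331, 22, -13, 10), (337, 28, -4, 2), (343, 34, 3, 0), (349, 41, 11, -3), (355, 49, 16, 1), (361, 57, 22, 2)]
340 [(301, -13, -48, 2), (307, -6, -40, -1), (313, 2, -35, 2), (319, 9, -28, 1), (325, 17, -22, 1), (331, 24, -15, 0), (337, 32, -9, 2), (343, 239, -286, 814), (349, 46, 5, -1), (355, 54, 10, 2), (361, 62, 16, 4)]
344 [(301, -8, -53, 1), (307, -1, -47, 2), (313, 7, -40, 2), (319, 15, -34, 4), (325, 22, -28, 3), (331, 29, -21, 1), (337, 36, -14, 0), (343, 43, -7, -2), (349, 51, -2, 3), (355, 58, 6, -2), (361, 66, 11, 3)]
```

View pics/s4.png

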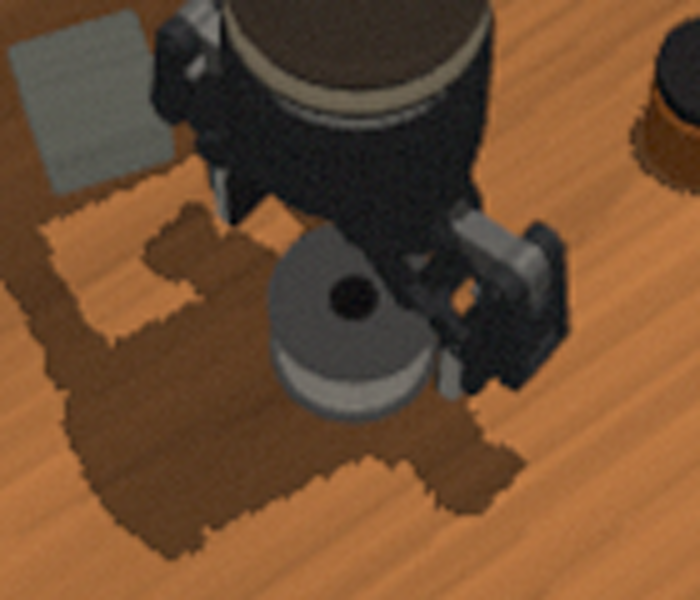

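The tips are at about z 45, just above the reel's top and straddling it. I go down 21 mm and close.

{"name": "carry_out", "arguments": {
  "deltas": [
    [0,-0.02,-0.44,0],
    [0,0,-0.4,0],
    [0,0,0,0],
    [0,0,0,0],
    [0,0,0,0]
  ]
}}

```text
clock: 6.0
position: [0.677, -0.0599, -0.0307]
tool_rot: [-0.001, 0.622, 0.783, -0.0]
ft_force: [0.9, 0.4, 0.6]
finger_gap: 0.0853
grip_force: 0.0
```

{"name": "carry_out", "arguments": {
  "deltas": [
    [0,0,0,0],
    [0,0,0,0],
    [0,0,0,0],
    [0,0,0,0],
    [0,0,0,0]
  ],
  "jaw": 0
}}

```text
clock: 6.42
position: [0.6788, -0.0601, -0.0288]
tool_rot: [0.001, 0.622, 0.783, 0.001]
ft_force: [0.7, -0.2, 2.6]
finger_gap: 0.0546
grip_force: 64.2
```

{"name": "carry_out", "arguments": {
  "deltas": [
    [0,0,0,0],
    [0,0,0,0],
    [0,0,0.2,0],
    [0,0,0.4,0],
    [0,0,0.4,0]
  ]
}}

```text
clock: 6.83
position: [0.6751, -0.0596, -0.0062]
tool_rot: [-0.002, 0.622, 0.783, -0.001]
ft_force: [-0.4, -0.7, -3.1]
finger_gap: 0.055
grip_force: 64.0
```

```bash
python3 tip.py s5 | sed -n '1p;5,14p' | cut -c1-400
```

```text
[675.1 -59.6  -6.2] 0.0549588131780827 [-0.0022  0.6218  0.7832 -0.0013] [-0.4 -0.7 -3.1]
306 [(300, -51, -4, 3), (306, -31, -10, 39), (312, -17, -11, 59), (318, -10, -4, 57), (324, -2, 0, 61), (330, 24, -17, 121), (336, 26, -5, 105), (342, 31, 4, 99), (348, 47, -5, 133), (354, 55, -1, 138), (360, 62, 4, 138)]
310 [(300, -47, -10, 2), (306, -40, -2, 0), (312, -11, -17, 61), (318, -4, -11, 62), (324, 2, -4, 59), (330, 24, -17, 108), (336, 30, -10, 104), (342, 31, 4, 85), (348, 49, -7, 126), (354, 59, -6, 137), (360, 65, 1, 134)]
314 [(300, -42, -15, 1), (306, -35, -8, 1), (312, -8, -21, 57), (318, -1, -15, 58), (324, 7, -10, 59), (330, 14, -4, 61), (336, 32, -12, 98), (342, 36, -1, 86), (348, 53, -10, 123), (354, 63, -11, 137), (360, 63, 5, 114)]
318 [(300, -37, -20, 1), (306, -29, -14, 2), (312, -3, -27, 59), (318, 4, -21, 60), (324, 12, -15, 61), (330, 18, -8, 57), (336, 33, -12, 84), (342, 40, -7, 86), (348, 55, -12, 116), (354, 65, -12, 129), (360, 39, 46, 2)]
322 [(300, -32, -26, 1), (306, -25, -19, 1), (312, -5, -25, 39), (318, 9, -26, 61), (324, 16, -20, 59), (330, 23, -15, 62)
[... 456 characters left out ...]
39), (342, 30, 10, 1), (348, 38, 16, 2), (354, 45, 22, 1), (360, 52, 29, 0)]
334 [(300, -18, -41, 0), (306, -10, -35, 2), (312, -3, -29, 1), (318, 5, -23, 3), (324, 12, -16, 2), (330, 19, -9, 0), (336, 27, -3, 1), (342, 34, 4, 0), (348, 42, 11, 0), (354, 49, 17, 0), (360, 57, 23, 3)]
338 [(300, -13, -47, 0), (306, -6, -40, 0), (312, 2, -34, 2), (318, 10, -28, 2), (324, 17, -21, 2), (330, 24, -15, 2), (336, 31, -8, 0), (342, 39, -2, 1), (348, 47, 5, 1), (354, 54, 12, 0), (360, 62, 18, 2)]
342 [(300, -9, -52, 0), (306, 0, -46, 3), (312, 7, -39, 2), (318, 14, -33, 1), (324, 22, -26, 2), (330, 29, -20, 2), (336, 36, -14, 1), (342, 43, -6, -2), (348, 51, 0, 1), (354, 59, 5, 2), (360, 65, 13, -1)]
```

View pics/s5.png

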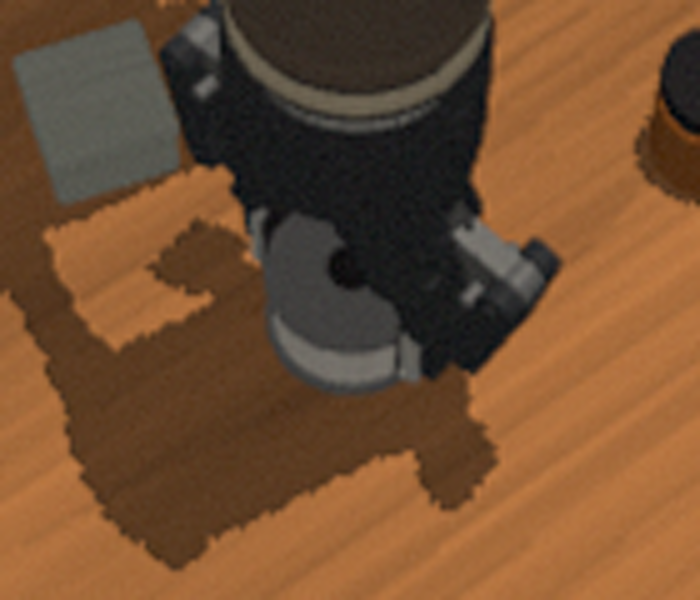

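The reel is held about 22 mm up with the tips 13–14 mm above its base, gripped well. I carry it to the large well.

{"name": "carry_out", "arguments": {
  "deltas": [
    [0,0,0.8,0],
    [-0.68,-0.97,0.8,0],
    [-0.68,-0.97,0.4,0],
    [-0.68,-0.97,0,0],
    [-0.68,-0.97,0,0]
  ]
}}

```text
clock: 7.3
position: [0.61, -0.158, 0.0471]
tool_rot: [0.001, 0.621, 0.783, 0.0]
ft_force: [-0.0, -0.8, -2.9]
finger_gap: 0.0548
grip_force: 64.3
```

{"name": "carry_out", "arguments": {
  "deltas": [
    [-0.68,-0.97,0,0],
    [-0.68,-0.97,0,0],
    [-0.68,-0.97,0,0],
    [-0.68,-0.97,0,0],
    [-0.68,-0.97,0,0]
  ]
}}

```text
clock: 7.72
position: [0.5235, -0.2792, 0.0456]
tool_rot: [0.0, 0.622, 0.783, -0.0]
ft_force: [0.4, -0.2, -2.4]
finger_gap: 0.0543
grip_force: 64.3
```

{"name": "carry_out", "arguments": {
  "deltas": [
    [-0.68,-0.97,0,0],
    [-0.68,-0.97,0,0],
    [-0.68,-0.97,0,0],
    [0,0,0,0],
    [0,0,0,0]
  ]
}}

```text
clock: 8.13
position: [0.4726, -0.3523, 0.0456]
tool_rot: [0.0, 0.623, 0.782, 0.0]
ft_force: [0.5, 0.2, -2.2]
finger_gap: 0.0546
grip_force: 64.4
```

{"name": "carry_out", "arguments": {
  "deltas": [
    [0,0,0,0],
    [0,0,0,0],
    [0,0,0,0],
    [0,0,0,0]
  ]
}}

```text
clock: 8.47
position: [0.4742, -0.35, 0.0452]
tool_rot: [-0.0, 0.621, 0.784, 0.0]
ft_force: [0.3, -0.3, -3.8]
finger_gap: 0.0549
grip_force: 64.4
```

{"name": "carry_out", "arguments": {
  "deltas": [
    [0,-0.08,-0.8,0],
    [0,0,-0.8,0],
    [0,0,-0.3,0],
    [0,0,0,0],
    [0,0,0,0]
  ]
}}

```text
clock: 8.88
position: [0.4735, -0.3522, -0.0027]
tool_rot: [-0.001, 0.621, 0.783, 0.0]
ft_force: [0.1, 1.1, -2.9]
finger_gap: 0.0545
grip_force: 64.5
```

{"name": "carry_out", "arguments": {
  "deltas": [
    [0,0,-0.1,0],
    [0,0,-0.1,0],
    [0,0,-0.1,0],
    [0,0,0,0],
    [0,0,0,0]
  ]
}}

```text
clock: 9.3
position: [0.4736, -0.3531, -0.0097]
tool_rot: [0.0, 0.622, 0.783, -0.0]
ft_force: [-0.4, -0.5, -2.2]
finger_gap: 0.0545
grip_force: 64.5
```

```bash
python3 tip.py s6 | sed -n '1p;5,14p' | cut -c1-400
```

```text
[ 473.6 -353.1   -9.7] 0.05447115134885965 [ 1.000e-04  6.218e-01  7.832e-01 -0.000e+00] [-0.4 -0.5 -2.2]
312 [(88, 23, -13, 113), (94, 18, -6, 96), (100, 53, -3, 138), (106, 58, 3, 135), (112, 65, 8, 136), (118, 10, 23, 40), (124, 4, 31, 19), (130, 20, 36, 32), (136, 26, 43, 31), (142, 34, 49, 32), (148, 41, 56, 31)]
316 [(88, 25, -16, 107), (94, 28, -10, 102), (100, 31, -4, 97), (106, 63, -1, 136), (112, 67, 5, 131), (118, 64, 12, 117), (124, 9, 27, 18), (130, 25, 32, 31), (136, 33, 38, 32), (142, 40, 44, 32), (148, 48, 51, 32)]
320 [(88, -3, -18, 58), (94, 30, -14, 97), (100, 60, -10, 133), (106, 67, -4, 133), (112, 65, 2, 121), (118, 63, 9, 106), (124, 16, 22, 20), (130, 32, 27, 33), (136, 39, 33, 34), (142, 46, 40, 33), (148, 53, 46, 32)]
324 [(88, 2, -22, 57), (94, 9, -16, 57), (100, 33, -11, 83), (106, 65, -8, 122), (112, 63, -1, 108), (118, 56, 6, 87), (124, 20, 18, 17), (130, 37, 23, 32), (136, 44, 29, 33), (142, 51, 36, 32), (148, 55, 43, 26)]
328 [(88, 7, -26, 55), (94, 14, -20, 56), (100, 21, -14, 55), (106, 64, -11, 112), (112, 54, -4, 86), (118, 40, 5, 52), (124, 36, 12
[... 454 characters left out ...]
136, 57, 17, 25), (142, 64, 23, 26), (148, 72, 29, 26)]
340 [(88, 9, -38, 33), (94, 16, -32, 32), (100, 23, -25, 32), (106, 29, -19, 31), (112, 38, -13, 33), (118, 44, -7, 30), (124, 52, -1, 33), (130, 54, 6, 23), (136, 63, 12, 26), (142, 70, 19, 26), (148, 77, 25, 26)]
344 [(88, -5, -42, 1), (94, 22, -36, 32), (100, 29, -29, 32), (106, 35, -23, 31), (112, 43, -17, 33), (118, 49, -11, 31), (124, 53, -4, 25), (130, 60, 2, 24), (136, 67, 8, 24), (142, 75, 14, 25), (148, 82, 21, 25)]
348 [(88, 0, -46, 0), (94, 27, -40, 32), (100, 34, -33, 32), (106, 42, -27, 34), (112, 48, -21, 31), (118, 55, -15, 31), (124, 61, -9, 29), (130, 67, -2, 27), (136, 75, 4, 29), (142, 79, 10, 24), (148, 90, 16, 29)]
```

View pics/s6.png

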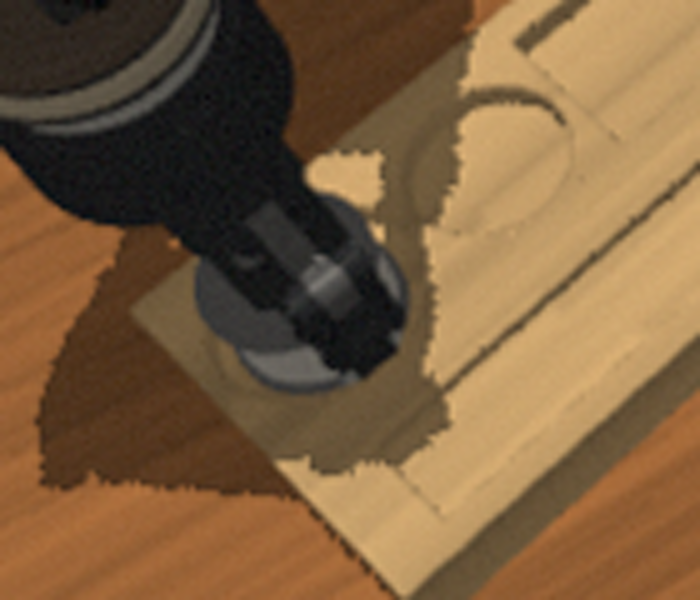

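The reel is inside the well with its top near 55, so it is about on the floor. I release, lift and go to the jar.

{"name": "carry_out", "arguments": {
  "deltas": [
    [0,0,0,0],
    [0,0,0,0],
    [0,0,0,0],
    [0,0,0.5,0],
    [0,0,1,0]
  ],
  "jaw": 1
}}

```text
clock: 9.77
position: [0.4711, -0.3509, 0.0257]
tool_rot: [-0.003, 0.622, 0.783, 0.0]
ft_force: [-0.2, 0.5, -0.2]
finger_gap: 0.0853
grip_force: 0.0
```

{"name": "carry_out", "arguments": {
  "deltas": [
    [0,0,1,0],
    [0.48,0.97,0,0],
    [0.48,0.97,0,0],
    [0.48,0.97,0,0],
    [0.48,0.97,0,0]
  ]
}}

```text
clock: 10.18
position: [0.5227, -0.2556, 0.0545]
tool_rot: [0.001, 0.622, 0.783, 0.0]
ft_force: [-0.2, -0.6, -0.2]
finger_gap: 0.0852
grip_force: 0.0
```

{"name": "carry_out", "arguments": {
  "deltas": [
    [0.48,0.97,0,0],
    [0.48,0.97,0,0],
    [0.48,0.97,0,0],
    [0.48,0.97,0,0],
    [0.48,0.97,0,0]
  ]
}}

```text
clock: 10.6
position: [0.5827, -0.1337, 0.0542]
tool_rot: [0.001, 0.622, 0.783, 0.0]
ft_force: [0.4, -0.7, -0.1]
finger_gap: 0.0856
grip_force: 0.0
```

{"name": "carry_out", "arguments": {
  "deltas": [
    [0.48,0.97,0,0],
    [0.48,0.97,0,0],
    [0.48,0.97,0,0],
    [0.48,0.97,0,0],
    [0.48,0.97,0,0]
  ]
}}

```text
clock: 11.02
position: [0.6427, -0.0122, 0.0542]
tool_rot: [0.001, 0.622, 0.783, 0.0]
ft_force: [0.3, -0.1, 1.0]
finger_gap: 0.0853
grip_force: 0.0
```

{"name": "carry_out", "arguments": {
  "deltas": [
    [0.48,0.97,0,0],
    [0.48,0.97,0,0],
    [0.48,0.97,0,0],
    [0,0,0,0],
    [0,0,0,0]
  ]
}}

```text
clock: 11.43
position: [0.6786, 0.0608, 0.054]
tool_rot: [0.001, 0.621, 0.784, 0.0]
ft_force: [-0.4, -0.7, 0.3]
finger_gap: 0.0853
grip_force: 0.0
```

{"name": "carry_out", "arguments": {
  "deltas": [
    [0,0,0,0],
    [0,0,0,0],
    [0,0,0,0],
    [0,0,0,0]
  ]
}}

```text
clock: 11.77
position: [0.6772, 0.0582, 0.0528]
tool_rot: [-0.0, 0.622, 0.783, -0.0]
ft_force: [0.2, 0.6, -0.7]
finger_gap: 0.0855
grip_force: 0.0
```

```bash
cat > chk.py <<'E'
from m import *
import sys
im,d=robot.get_image("top"); cv2.imwrite("pics/last_top.png",im)
for cam in ("top","scene"):
    if cam=="scene": im,d=robot.get_image(cam)
    for t in sys.argv[1:]:
        r=cloud(cam,t,d)
        if r is None: print(cam,t,None); continue
        c,b,p=r; zt=np.percentile(p[:,2],90); q=(p[abs(p[:,2]-zt)<.005][:,:2]*1000).astype(np.float32)
        rect=cv2.minAreaRect(q); print(cam,t,round(c,2),"ztop",round(zt*1000,1),np.round(rect[0],1),np.round(rect[1],1),round(rect[2],1),"circ",np.round(cv2.minEnclosingCircle(q)[0],1))
E
python3 chk.py solder_reel flux_jar square_tin round_tin
```

```text
top solder_reel 0.97 ztop 55.2 [ 473.5 -354. ] [51.2 55.8] 0.8 circ [ 473.9 -353.9]
top flux_jar 0.58 ztop 30.7 [ 488.6 -282.4] [144.1 217.8] 12.5 circ [ 487.4 -281.6]
top square_tin 0.83 ztop 35.1 [558.9 -85.8] [43.1 44.1] 72.8 circ [558.7 -84.7]
top round_tin None
scene solder_reel 0.65 ztop 56.9 [ 473.9 -352.8] [53.5 54. ] 88.0 circ [ 473.  -353.4]
scene flux_jar 0.87 ztop 52.4 [685.4  81.3] [32.1 39.2] 49.9 circ [686.8  83.9]
scene square_tin 0.77 ztop 36.8 [560.8 -84. ] [45.2 44.9] 74.0 circ [560.3 -85. ]
scene round_tin 0.69 ztop 36.7 [569.1  71.8] [25.1 39.4] 52.0 circ [571.5  75.4]
```

The reel's top rose by exactly 18 mm, so it sits on the well floor. Now the jar.

{"name": "carry_out", "arguments": {
  "deltas": [
    [0.38,1,0,0],
    [0,0,-0.5,0],
    [0,0,-0.5,0],
    [0,0,0,0],
    [0,0,0,0]
  ]
}}

```text
clock: 12.68
position: [0.6847, 0.0837, 0.0252]
tool_rot: [-0.002, 0.622, 0.783, -0.002]
ft_force: [-0.4, 1.3, 0.1]
finger_gap: 0.0855
grip_force: 0.0
```

{"name": "carry_out", "arguments": {
  "deltas": [
    [0,0,0,0],
    [0,0,0,0],
    [0,0,0,0],
    [0,0,0,0]
  ]
}}

```text
clock: 13.02
position: [0.6876, 0.084, 0.0283]
tool_rot: [0.0, 0.622, 0.783, 0.0]
ft_force: [-0.4, -0.8, 0.1]
finger_gap: 0.0853
grip_force: 0.0
```

Well centred. I go down to -26, close and lift.

{"name": "carry_out", "arguments": {
  "deltas": [
    [-0.02,0,-0.7,0],
    [0,0,-0.7,0],
    [0,0,-0.76,0],
    [0,0,0,0],
    [0,0,0,0]
  ]
}}

```text
clock: 13.43
position: [0.6852, 0.0841, -0.0274]
tool_rot: [-0.001, 0.622, 0.783, -0.001]
ft_force: [0.5, 0.5, 0.3]
finger_gap: 0.0857
grip_force: 0.0
```

{"name": "carry_out", "arguments": {
  "deltas": [
    [0,0,0,0],
    [0,0,0,0],
    [0,0,0,0]
  ]
}}

```text
clock: 13.68
position: [0.6882, 0.0844, -0.0245]
tool_rot: [0.001, 0.622, 0.783, 0.001]
ft_force: [-0.8, -0.1, 0.3]
finger_gap: 0.0853
grip_force: 0.0
```

{"name": "carry_out", "arguments": {
  "deltas": [
    [0,0,0,0],
    [0,0,0,0],
    [0,0,0,0],
    [0,0,0,0],
    [0,0,0,0]
  ],
  "jaw": 0
}}

```text
clock: 14.1
position: [0.6873, 0.0844, -0.0257]
tool_rot: [0.0, 0.622, 0.783, 0.0]
ft_force: [1.1, 0.1, 2.5]
finger_gap: 0.0409
grip_force: 60.8
```

{"name": "carry_out", "arguments": {
  "deltas": [
    [0,0,0,0],
    [0,0,0,0],
    [0,0,0.5,0],
    [0,0,0.7,0],
    [0,0,0.8,0]
  ]
}}

```text
clock: 14.52
position: [0.6841, 0.0841, 0.0223]
tool_rot: [-0.002, 0.622, 0.783, -0.002]
ft_force: [0.1, -0.0, -1.6]
finger_gap: 0.041
grip_force: 60.7
```

{"name": "carry_out", "arguments": {
  "deltas": [
    [0,0,0.7,0],
    [-0.61,-0.985,0.7,0],
    [-0.61,-0.985,0,0],
    [-0.61,-0.985,0,0],
    [-0.61,-0.985,0,0]
  ]
}}

```text
clock: 14.93
position: [0.6245, -0.0149, 0.0593]
tool_rot: [-0.0, 0.621, 0.783, -0.0]
ft_force: [-0.6, -0.4, -2.4]
finger_gap: 0.0408
grip_force: 61.0
```

{"name": "carry_out", "arguments": {
  "deltas": [
    [-0.61,-0.985,0,0],
    [-0.61,-0.985,0,0],
    [-0.61,-0.985,0,0],
    [-0.61,-0.985,0,0],
    [-0.61,-0.985,0,0]
  ]
}}

```text
clock: 15.35
position: [0.5478, -0.1381, 0.0587]
tool_rot: [-0.001, 0.622, 0.783, -0.0]
ft_force: [0.3, -0.3, -1.3]
finger_gap: 0.0408
grip_force: 61.0
```

{"name": "carry_out", "arguments": {
  "deltas": [
    [-0.61,-0.985,0,0],
    [-0.61,-0.985,0,0],
    [-0.61,-0.985,0,0],
    [-0.61,-0.985,0,0],
    [-0.61,-0.985,0,0]
  ]
}}

```text
clock: 15.77
position: [0.4716, -0.2611, 0.0587]
tool_rot: [-0.001, 0.622, 0.783, -0.0]
ft_force: [0.5, -1.1, -1.6]
finger_gap: 0.0407
grip_force: 61.0
```

{"name": "carry_out", "arguments": {
  "deltas": [
    [-0.61,-0.985,0,0],
    [0,0,0,0],
    [0,0,0,0],
    [0,0,0,0],
    [0,0,0,0]
  ]
}}

```text
clock: 16.18
position: [0.458, -0.2841, 0.0586]
tool_rot: [-0.0, 0.621, 0.783, 0.0]
ft_force: [-0.0, 1.2, -1.1]
finger_gap: 0.0409
grip_force: 61.0
```

{"name": "carry_out", "arguments": {
  "deltas": [
    [0,0,0,0],
    [0,0,0,0]
  ]
}}

```text
clock: 16.35
position: [0.4583, -0.2841, 0.0586]
tool_rot: [-0.0, 0.621, 0.784, 0.0]
ft_force: [0.8, -0.2, -1.4]
finger_gap: 0.0408
grip_force: 61.0
```

{"name": "carry_out", "arguments": {
  "deltas": [
    [0,-0.05,-0.8,0],
    [0,0,-0.8,0],
    [0,0,-0.6,0],
    [0,0,0,0],
    [0,0,0,0]
  ]
}}

```text
clock: 16.77
position: [0.4573, -0.2851, 0.0028]
tool_rot: [-0.001, 0.621, 0.784, -0.0]
ft_force: [0.9, 0.9, -1.3]
finger_gap: 0.0407
grip_force: 61.1
```

{"name": "carry_out", "arguments": {
  "deltas": [
    [0,0,-0.14,0],
    [0,0,-0.14,0],
    [0,0,-0.14,0],
    [0,0,0,0],
    [0,0,0,0]
  ]
}}

```text
clock: 17.18
position: [0.4582, -0.2866, -0.0065]
tool_rot: [0.0, 0.622, 0.783, 0.0]
ft_force: [0.5, 0.7, -1.8]
finger_gap: 0.0405
grip_force: 61.1
```

{"name": "carry_out", "arguments": {
  "deltas": [
    [0,0,0,0],
    [0,0,0,0]
  ]
}}

```text
clock: 17.35
position: [0.458, -0.2864, -0.0066]
tool_rot: [0.0, 0.622, 0.783, -0.0]
ft_force: [-0.7, 0.2, -1.5]
finger_gap: 0.0405
grip_force: 61.3
```

```bash
python3 chk.py flux_jar
```

```text
top flux_jar 0.82 ztop 69.8 [ 454.6 -275. ] [35.5 19.2] 10.5 circ [ 455.1 -277.6]
scene flux_jar 0.69 ztop 74.3 [450.1 -60.1] [18.4 18.3] 18.0 circ [449.  -59.9]
```

Just above the floor. I release, lift and go to the square tin, turning -29.5°.

{"name": "carry_out", "arguments": {
  "deltas": [
    [0,0,0,0],
    [0,0,0,0],
    [0,0,0,0],
    [0,0,0.6,0],
    [0,0,1,0]
  ],
  "jaw": 1
}}

```text
clock: 17.97
position: [0.4552, -0.2844, 0.0309]
tool_rot: [-0.003, 0.622, 0.783, -0.0]
ft_force: [0.2, 0.5, 1.0]
finger_gap: 0.0855
grip_force: 0.0
```

{"name": "carry_out", "arguments": {
  "deltas": [
    [0,0,0.8,0],
    [0.45,0.9,0,-0.9],
    [0.45,0.9,0,-0.9],
    [0.45,0.9,0,-0.9],
    [0.45,0.9,0,-0.9]
  ]
}}

```text
clock: 18.38
position: [0.5034, -0.1957, 0.0536]
tool_rot: [0.0, 0.738, 0.675, 0.0]
ft_force: [0.4, -0.4, -0.2]
finger_gap: 0.0851
grip_force: 0.0
```

{"name": "carry_out", "arguments": {
  "deltas": [
    [0.45,0.9,0,-0.9],
    [0.45,0.9,0,-0.9],
    [0.45,0.9,0,-0.5],
    [0.45,0.9,0,0],
    [0.45,0.9,0,0]
  ]
}}

```text
clock: 18.8
position: [0.5596, -0.0827, 0.0533]
tool_rot: [0.0, 0.801, 0.599, 0.0]
ft_force: [0.6, 0.5, -0.6]
finger_gap: 0.0854
grip_force: 0.0
```

{"name": "carry_out", "arguments": {
  "deltas": [
    [0,0,0,0],
    [0,0,0,0],
    [0,0,0,0],
    [0,0,0,0],
    [0,0,0,0]
  ]
}}

```text
clock: 19.22
position: [0.5586, -0.0848, 0.0531]
tool_rot: [-0.0, 0.801, 0.599, -0.0]
ft_force: [-0.5, -0.4, -0.5]
finger_gap: 0.0855
grip_force: 0.0
```

```bash
python3 chk.py flux_jar square_tin; python3 -c "
from h import *
q=robot.state()['tool_rot'];print(np.degrees(2*np.arctan2(q[2],q[1]))-90)"
```

```text
top flux_jar None
top square_tin 0.74 ztop 24.5 [450.5 242.7] [ 20.1 104.1] 19.8 circ [450.2 242.5]
scene flux_jar 0.85 ztop 70.7 [ 458.5 -285.9] [38.1 38.1] 1.9 circ [ 458.5 -286.3]
scene square_tin 0.96 ztop 36.6 [560.1 -84.6] [43.  45.3] 74.8 circ [561.  -85.6]
-16.429617951748654
```

The jar's top rose 18 mm, so it is seated. Now the tin: down to -27, close and lift.

{"name": "carry_out", "arguments": {
  "deltas": [
    [0.03,0,-0.8,0],
    [0,0,-0.8,0],
    [0,0,-0.8,0],
    [0,0,-0.4,0],
    [0,0,-0.4,0]
  ]
}}

```text
clock: 19.93
position: [0.5592, -0.0838, -0.028]
tool_rot: [-0.001, 0.801, 0.599, -0.0]
ft_force: [0.4, 0.3, -0.6]
finger_gap: 0.0859
grip_force: 0.0
```

{"name": "carry_out", "arguments": {
  "deltas": [
    [0,0,0,0],
    [0,0,0,0],
    [0,0,0,0],
    [0,0,0,0]
  ]
}}

```text
clock: 20.27
position: [0.5611, -0.0841, -0.0256]
tool_rot: [0.001, 0.801, 0.599, 0.001]
ft_force: [0.4, 0.4, -0.6]
finger_gap: 0.0854
grip_force: 0.0
```

{"name": "carry_out", "arguments": {
  "deltas": [
    [0,0,0,0],
    [0,0,0,0],
    [0,0,0,0],
    [0,0,0,0],
    [0,0,0,0]
  ],
  "jaw": 0
}}

```text
clock: 20.68
position: [0.5607, -0.084, -0.026]
tool_rot: [0.001, 0.801, 0.599, 0.001]
ft_force: [0.6, 0.3, 3.6]
finger_gap: 0.045
grip_force: 61.6
```

{"name": "carry_out", "arguments": {
  "deltas": [
    [0,0,0,0],
    [0,0,0,0],
    [0,0,0.5,0],
    [0,0,0.7,0],
    [0,0,0.8,0]
  ]
}}

```text
clock: 21.1
position: [0.5577, -0.0833, 0.0224]
tool_rot: [-0.002, 0.801, 0.599, -0.001]
ft_force: [0.6, 0.8, -0.4]
finger_gap: 0.0449
grip_force: 61.6
```

{"name": "carry_out", "arguments": {
  "deltas": [
    [0,0,0.7,0],
    [0,0,0.5,0],
    [0,0,0,0],
    [0,0,0,0]
  ]
}}

```text
clock: 21.43
position: [0.5602, -0.0839, 0.0538]
tool_rot: [0.001, 0.801, 0.599, 0.0]
ft_force: [-0.1, 0.3, -0.2]
finger_gap: 0.0446
grip_force: 61.6
```

```bash
python3 tip.py s7 | sed -n '1p;5,14p' | cut -c1-400
```

```text
[560.2 -83.9  53.8] 0.044565996730407696 [5.000e-04 8.007e-01 5.991e-01 4.000e-04] [-0.1  0.3 -0.2]
248 [(248, -84, -26, 1), (254, -8, -23, 111), (260, -2, -15, 115), (266, 29, -10, 158), (272, 50, -5, 185), (278, 60, 2, 197), (284, 61, 10, 194), (290, -56, 46, 4), (296, -53, 57, 4), (302, -49, 67, 3), (308, -49, 78, -2)]
252 [(248, -77, -28, -1), (254, -70, -18, 3), (260, 6, -17, 116), (266, 31, -11, 151), (272, 62, -8, 195), (278, 66, 0, 196), (284, 65, 9, 190), (290, -51, 44, -1), (296, -45, 54, 2), (302, -42, 65, 1), (308, -40, 75, 0)]
256 [(248, -68, -30, 0), (254, -64, -20, 0), (260, 12, -19, 115), (266, 32, -12, 141), (272, 66, -9, 190), (278, 66, -1, 186), (284, 61, 9, 174), (290, -42, 41, 1), (296, -39, 52, 0), (302, -34, 62, 2), (308, -30, 72, 3)]
260 [(248, -58, -32, 3), (254, -55, -22, 2), (260, 19, -21, 115), (266, 21, -12, 112), (272, 61, -9, 172), (278, 59, 0, 164), (284, 56, 9, 156), (290, -35, 39, 0), (296, -29, 49, 2), (302, -26, 59, 1), (308, -23, 70, 0)]
264 [(248, -52, -35, 0), (254, -47, -24, 1), (260, 18, -22, 101), (266, 22, -13, 102), (272, 56, -9, 153), (278
[... 466 characters left out ...]
2), (290, -9, 31, 3), (296, -7, 41, 0), (302, -1, 51, 4), (308, 1, 61, 1)]
276 [(248, -27, -41, 1), (254, -24, -31, 1), (260, -21, -21, -2), (266, -16, -11, 2), (272, -11, -1, 4), (278, -9, 9, 1), (284, -4, 18, 5), (290, -2, 29, 2), (296, 1, 39, 1), (302, 5, 49, 1), (308, 9, 59, 1)]
280 [(248, -19, -43, 1), (254, -16, -33, 1), (260, -12, -23, 2), (266, -9, -13, 0), (272, -6, -3, -1), (278, -2, 7, 1), (284, 2, 16, 0), (290, 5, 27, -1), (296, 7, 37, -3), (302, 13, 46, 2), (308, 15, 56, -1)]
284 [(248, -11, -45, 3), (254, -8, -35, 0), (260, -4, -26, 1), (266, -1, -16, 1), (272, 3, -6, 2), (278, 6, 4, 0), (284, 10, 14, 2), (290, 12, 24, -2), (296, 17, 34, 1), (302, 19, 44, -1), (308, 23, 54, 0)]
```

View pics/s7.png

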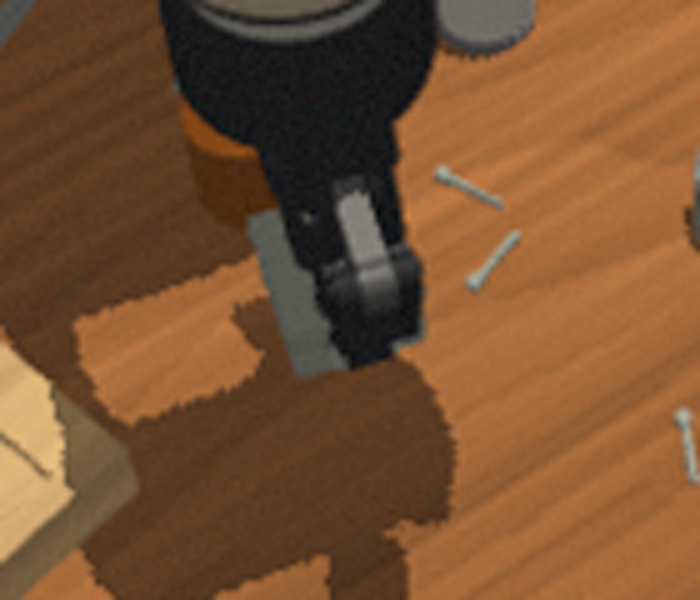

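The tin is held level (top at 114). I carry it to the square well, turning +29.3°.

{"name": "carry_out", "arguments": {
  "deltas": [
    [-0.66,-0.79,0,0.84],
    [-0.66,-0.79,0,0.84],
    [-0.66,-0.79,0,0.84],
    [-0.66,-0.79,0,0.84],
    [-0.66,-0.79,0,0.84]
  ]
}}

```text
clock: 21.9
position: [0.475, -0.1825, 0.0514]
tool_rot: [-0.002, 0.677, 0.736, -0.001]
ft_force: [0.4, 0.4, -0.2]
finger_gap: 0.045
grip_force: 61.5
```

{"name": "carry_out", "arguments": {
  "deltas": [
    [-0.66,-0.79,0,0.84],
    [-0.66,-0.79,0,0.84],
    [0,0,0,0],
    [0,0,0,0],
    [0,0,0,0]
  ]
}}

```text
clock: 22.32
position: [0.4438, -0.2214, 0.0522]
tool_rot: [-0.001, 0.623, 0.782, 0.0]
ft_force: [0.1, -0.1, -1.4]
finger_gap: 0.0447
grip_force: 61.7
```

{"name": "carry_out", "arguments": {
  "deltas": [
    [0,0,0,0],
    [0,0,0,0],
    [0,0,0,0]
  ]
}}

```text
clock: 22.57
position: [0.4449, -0.2213, 0.053]
tool_rot: [-0.0, 0.622, 0.783, 0.0]
ft_force: [0.5, -0.7, -1.4]
finger_gap: 0.0446
grip_force: 61.7
```

{"name": "carry_out", "arguments": {
  "deltas": [
    [0,-0.07,-0.8,0],
    [0,0,-0.8,0],
    [0,0,-0.4,0],
    [0,0,0,0],
    [0,0,0,0]
  ]
}}

```text
clock: 22.98
position: [0.444, -0.2232, 0.0027]
tool_rot: [-0.001, 0.622, 0.783, -0.0]
ft_force: [0.2, -0.3, -0.5]
finger_gap: 0.045
grip_force: 61.6
```

{"name": "carry_out", "arguments": {
  "deltas": [
    [0,0,-0.15,0],
    [0,0,-0.15,0],
    [0,0,-0.09,0],
    [0,0,0,0],
    [0,0,0,0]
  ]
}}

```text
clock: 23.4
position: [0.4444, -0.2239, -0.0064]
tool_rot: [0.0, 0.622, 0.783, 0.0]
ft_force: [-0.1, -0.7, -0.8]
finger_gap: 0.0447
grip_force: 61.6
```

{"name": "carry_out", "arguments": {
  "deltas": [
    [0,0,0,0],
    [0,0,0,0]
  ]
}}

```text
clock: 23.57
position: [0.4446, -0.224, -0.0063]
tool_rot: [0.0, 0.622, 0.783, 0.0]
ft_force: [-0.1, -0.2, -0.8]
finger_gap: 0.0449
grip_force: 61.6
```

```bash
python3 tip.py s8 | sed -n '1p;7,12p' | cut -c1-400
```

```text
[ 444.6 -224.    -6.3] 0.04493820768870775 [2.000e-04 6.225e-01 7.826e-01 0.000e+00] [-0.1 -0.2 -0.8]
268 [(149, -31, -21, 21), (155, 0, -21, 56), (161, 6, -14, 53), (167, 28, -12, 76), (173, 49, -11, 97), (179, 49, -2, 87), (185, 20, 19, 27), (191, 30, 25, 31), (197, 39, 31, 33), (203, 46, 38, 31), (209, 36, 54, 1)]
272 [(149, -23, -26, 23), (155, -9, -21, 33), (161, 13, -19, 55), (167, 20, -13, 55), (173, 47, -13, 85), (179, 51, -5, 80), (185, 21, 16, 19), (191, 37, 19, 32), (197, 44, 26, 31), (203, 52, 33, 31), (209, 60, 39, 32)]
276 [(149, -11, -33, 32), (155, -11, -24, 20), (161, 9, -21, 39), (167, 21, -16, 47), (173, 28, -9, 45), (179, 34, -2, 43), (185, 35, 7, 32), (191, 42, 14, 31), (197, 50, 21, 32), (203, 57, 28, 31), (209, 65, 35, 30)]
280 [(149, -13, -36, 20), (155, 3, -31, 32), (161, 2, -22, 18), (167, 21, -19, 37), (173, 21, -9, 24), (179, 32, -4, 30), (185, 41, 2, 32), (191, 47, 10, 29), (197, 52, 17, 25), (203, 64, 22, 32), (209, 72, 29, 33)]
284 [(149, 7, -44, 41), (155, 4, -35, 24), (161, 17, -29, 32), (167, 18, -21, 23), (173, 31, -16, 32), (179, 39, -9, 31), (185, 46, -3, 31), (191, 53, 5, 29), (197, 59, 12, 26), (203, 66, 19, 25), (209, 77, 24, 30)]
288 [(149, 13, -49, 41), (155, 6, -39, 19), (161, 22, -34, 32), (167, 30, -28, 32), (173, 37, -21, 31), (179, 44, -14, 30), (185, 53, -8, 32), (191, 57, 0, 26), (197, 62, 8, 22), (203, 73, 13, 28), (209, 82, 19, 30)]
```

View pics/s8.png

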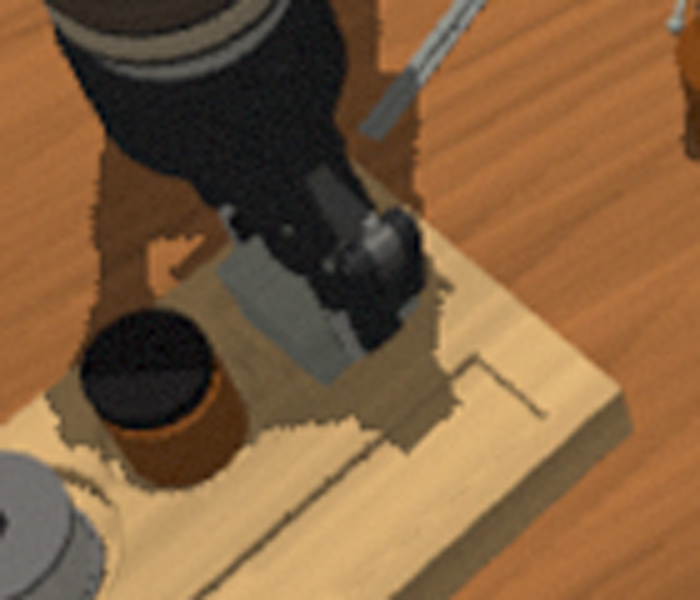

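The tin is in the well, square to it. I release, lift high (above the 75 mm bottle) and go to the fid.

{"name": "carry_out", "arguments": {
  "deltas": [
    [0,0,0,0],
    [0,0,0,0],
    [0,0,0,0],
    [0,0,0.6,0],
    [0,0,1,0]
  ],
  "jaw": 1
}}

```text
clock: 24.03
position: [0.4417, -0.2222, 0.0314]
tool_rot: [-0.003, 0.622, 0.783, -0.0]
ft_force: [-0.5, -0.3, -0.3]
finger_gap: 0.085
grip_force: 0.0
```

{"name": "carry_out", "arguments": {
  "deltas": [
    [0,0,1,0],
    [0.2,0.98,0.4,0],
    [0.2,0.98,0,0],
    [0.2,0.98,0,0],
    [0.2,0.98,0,0]
  ]
}}

```text
clock: 24.45
position: [0.4649, -0.1252, 0.0692]
tool_rot: [0.001, 0.623, 0.782, 0.0]
ft_force: [0.4, 0.1, -0.6]
finger_gap: 0.0855
grip_force: 0.0
```

{"name": "carry_out", "arguments": {
  "deltas": [
    [0.2,0.98,0,0],
    [0.2,0.98,0,0],
    [0.2,0.98,0,0],
    [0.2,0.98,0,0],
    [0.2,0.98,0,0]
  ]
}}

```text
clock: 24.87
position: [0.4896, -0.0021, 0.0686]
tool_rot: [0.0, 0.622, 0.783, 0.0]
ft_force: [0.0, 1.0, -0.5]
finger_gap: 0.0857
grip_force: 0.0
```

{"name": "carry_out", "arguments": {
  "deltas": [
    [0.2,0.98,0,-0.74],
    [0.2,0.98,0,-0.74],
    [0.2,0.98,0,-0.74],
    [0.2,0.98,0,-0.74],
    [0.2,0.98,0,0]
  ]
}}

```text
clock: 25.28
position: [0.5145, 0.1204, 0.0686]
tool_rot: [0.0, 0.719, 0.695, 0.0]
ft_force: [1.6, -0.1, 1.0]
finger_gap: 0.0855
grip_force: 0.0
```

{"name": "carry_out", "arguments": {
  "deltas": [
    [0.2,0.98,0,0],
    [0.2,0.98,0,0],
    [0.2,0.98,0,0],
    [0.2,0.98,0,0],
    [0.2,0.98,0,0]
  ]
}}

```text
clock: 25.7
position: [0.5395, 0.243, 0.0685]
tool_rot: [0.0, 0.718, 0.696, 0.0]
ft_force: [0.3, -0.8, 0.2]
finger_gap: 0.0856
grip_force: 0.0
```

{"name": "carry_out", "arguments": {
  "deltas": [
    [0.2,0.98,0,0],
    [0.2,0.98,0,0],
    [0,0,0,0],
    [0,0,0,0],
    [0,0,0,0]
  ]
}}

```text
clock: 26.12
position: [0.5488, 0.2902, 0.068]
tool_rot: [-0.0, 0.718, 0.696, -0.001]
ft_force: [-0.8, -0.4, -0.2]
finger_gap: 0.0857
grip_force: 0.0
```

{"name": "carry_out", "arguments": {
  "deltas": [
    [0,0,0,0],
    [0,0,0,0],
    [0,0,0,0]
  ]
}}

```text
clock: 26.37
position: [0.5492, 0.2896, 0.0684]
tool_rot: [-0.0, 0.718, 0.696, -0.0]
ft_force: [-0.2, -0.1, 0.6]
finger_gap: 0.0852
grip_force: 0.0
```

```bash
python3 chk.py solder_reel flux_jar square_tin fid; python3 -c "
from h import *
q=robot.state()['tool_rot'];print(np.degrees(2*np.arctan2(q[2],q[1]))-90)"
```

```text
top solder_reel 0.82 ztop 55.2 [ 473.5 -353.3] [51.2 55.5] 0.8 circ [ 474.2 -353.7]
top flux_jar 0.56 ztop 68.9 [ 457.  -286.3] [37.5 41.9] 0.7 circ [ 458.4 -286.3]
top square_tin 0.67 ztop 53.2 [ 444.6 -224.6] [45.  46.2] 13.2 circ [ 444.4 -224.1]
top fid None
scene solder_reel 0.83 ztop 56.9 [ 474.9 -353. ] [53.9 53.1] 5.8 circ [ 474.2 -353.1]
scene flux_jar 0.86 ztop 70.6 [ 458.3 -285.9] [39.1 40. ] 20.5 circ [ 457.4 -285.5]
scene square_tin 0.92 ztop 54.8 [ 443.5 -223.9] [48.2 46.4] 13.1 circ [ 444.5 -224.6]
scene fid 0.95 ztop 26.7 [548.2 295.1] [150.5  20.7] 88.5 circ [551.3 295. ]
-1.788968113021653
```

The first three are seated (each up 18 mm, tin at 13° like the caddy). The fid is re-measured at (548, 295) along 88°. I go down and grasp it.

{"name": "carry_out", "arguments": {
  "deltas": [
    [-0.04,0.2,-0.8,0],
    [0,0,-0.8,0],
    [0,0,-0.8,0],
    [0,0,0,0],
    [0,0,0,0]
  ],
  "jaw": 0.6
}}

```text
clock: 27.28
position: [0.5469, 0.2951, 0.0071]
tool_rot: [-0.001, 0.718, 0.696, -0.002]
ft_force: [-0.1, 0.5, -0.1]
finger_gap: 0.0512
grip_force: 0.0
```

{"name": "carry_out", "arguments": {
  "deltas": [
    [0,0,-0.4,0],
    [0,0,-0.4,0],
    [0,0,-0.4,0],
    [0,0,0,0],
    [0,0,0,0]
  ]
}}

```text
clock: 27.7
position: [0.5475, 0.2952, -0.0225]
tool_rot: [-0.0, 0.718, 0.696, -0.001]
ft_force: [1.0, 0.6, 0.7]
finger_gap: 0.0511
grip_force: 0.0
```

{"name": "carry_out", "arguments": {
  "deltas": [
    [0,0,0,0],
    [0,0,0,0],
    [0,0,0,0]
  ]
}}

```text
clock: 27.95
position: [0.5489, 0.2959, -0.021]
tool_rot: [0.0, 0.718, 0.696, 0.001]
ft_force: [0.4, -0.3, 0.6]
finger_gap: 0.0514
grip_force: 0.0
```

```bash
python3 tip.py s9 | sed -n '1p;5,12p' | cut -c1-400
```

```text
[548.9 295.9 -21. ] 0.05135823070821046 [2.000e-04 7.181e-01 6.960e-01 6.000e-04] [ 0.4 -0.3  0.6]
168 [(405, -48, -29, 10), (411, -42, -19, 9), (417, -36, -8, 7), (423, -30, 3, 6), (429, -11, -2, 27), (435, -3, 6, 29), (441, 2, 17, 27), (447, 35, -8, 74), (453, 50, -11, 90), (459, 62, -12, 102), (465, 60, 9, 87)]
172 [(405, -41, -35, 9), (411, -35, -24, 7), (417, -27, -15, 8), (423, -10, -18, 27), (429, -4, -8, 26), (435, 3, 1, 26), (441, 27, -12, 57), (447, 445, -566, 814), (453, 54, -13, 84), (459, 54, 4, 73), (465, 25, 66, 5)]
176 [(405, -33, -41, 7), (411, -27, -31, 7), (417, -10, -33, 24), (423, -2, -25, 26), (429, 5, -16, 28), (435, 445, -566, 814), (441, 28, -10, 46), (447, 37, -4, 51), (453, 56, -13, 75), (459, 28, 46, 9), (465, 33, 59, 6)]
180 [(405, -24, -49, 9), (411, -8, -50, 26), (417, -1, -40, 26), (423, 4, -30, 24), (429, 8, -16, 18), (435, 9, 1, 8), (441, 31, -10, 38), (447, 37, -1, 37), (453, 28, 31, 7), (459, 35, 41, 7), (465, 41, 51, 7)]
184 [(405, -7, -65, 25), (411, -3, -53, 21), (417, 6, -47, 26), (423, 8, -31, 17), (429, 10, -16, 9), (435, 16, -5, 7), (441, 30, -5, 21), (447, 28, 16, 5), (453, 37, 23, 9), (459, 44, 32, 10), (465, 47, 47, 3)]
188 [(405, -1, -70, 22), (411, 6, -61, 23), (417, 9, -47, 16), (423, 10, -31, 6), (429, 18, -23, 10), (435, 23, -11, 7), (441, 31, -3, 9), (447, 36, 8, 6), (453, 44, 16, 9), (459, 47, 32, 0), (465, 54, 41, 1)]
192 [(405, 6, -75, 21), (411, 7, -59, 11), (417, 11, -47, 7), (423, 18, -38, 7), (429, 23, -25, 3), (435, 32, -19, 8), (441, 38, -9, 8), (447, 42, 4, 3), (453, 48, 15, 1), (459, 53, 26, -1), (465, 61, 35, 1)]
196 [(405, 7, -74, 8), (411, 13, -64, 9), (417, 20, -55, 9), (423, 27, -45, 9), (429, 32, -34, 7), (435, 39, -25, 7), (441, 45, -16, 7), (447, 49, -1, 1), (453, 56, 7, 2), (459, 61, 19, -1), (465, 70, 25, 4)]
```

View pics/s9.png

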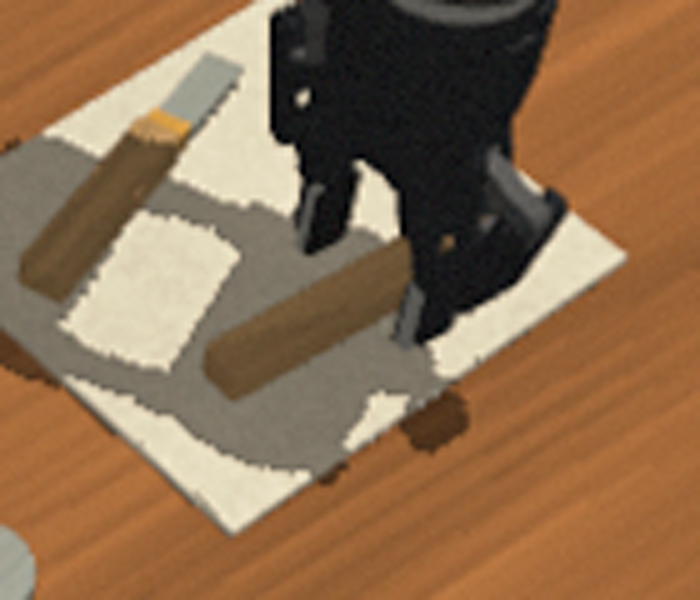

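The fingers straddle the fid with tips near z 20, dropping to about 15 when shut. I close and lift.

{"name": "carry_out", "arguments": {
  "deltas": [
    [0,0,0,0],
    [0,0,0,0],
    [0,0,0,0],
    [0,0,0,0],
    [0,0,0,0]
  ],
  "jaw": 0
}}

```text
clock: 28.42
position: [0.5489, 0.2959, -0.021]
tool_rot: [0.0, 0.718, 0.696, 0.001]
ft_force: [-0.4, 0.5, 3.3]
finger_gap: 0.0203
grip_force: 61.4
```

{"name": "carry_out", "arguments": {
  "deltas": [
    [0,0,0,0],
    [0,0,0.4,0],
    [0,0,0.7,0],
    [0,0,0.8,0],
    [0,0,0.8,0]
  ]
}}

```text
clock: 28.83
position: [0.5473, 0.2952, 0.0461]
tool_rot: [-0.0, 0.718, 0.696, -0.001]
ft_force: [0.4, -0.8, -0.4]
finger_gap: 0.0201
grip_force: 61.0
```

{"name": "carry_out", "arguments": {
  "deltas": [
    [0,0,0.8,0],
    [0,0,0.5,0],
    [0,0,0,0],
    [0,0,0,0],
    [0,0,0,0]
  ]
}}

```text
clock: 29.25
position: [0.5472, 0.2952, 0.0772]
tool_rot: [-0.0, 0.718, 0.696, -0.001]
ft_force: [0.5, -0.5, -1.0]
finger_gap: 0.0202
grip_force: 61.0
```

Run:
```python
from m import *
s=robot.state(); print(s["position"],s["finger_gap"])
im,d=robot.get_image("scene"); c,b,p=cloud("scene","fid",d); p=p*1000
print(c,b); t=p[:,1]
for lo in range(210,380,15):
    k=p[(t>=lo)&(t<lo+15)]
    if len(k)>5: print(lo,len(k),np.percentile(k[:,2],[10,50,95]).round(1),k[:,0].mean().round(1))
```

```text
[0.5472471  0.29515473 0.07717999] 0.02021178429687115
0.62 [404.2, 123.3, 464.6, 162.3]
210 69 [111.6 119.1 124.5] 546.5
225 99 [113.8 122.7 125.5] 547.9
240 97 [113.5 122.9 125.1] 548.4
255 102 [112.3 122.6 125.5] 549.8
270 92 [112.2 122.6 125.6] 550.5
285 36 [121.  123.9 125.1] 545.8
```

The fid is held level. I carry it to the trough, turning +14.7°.

{"name": "carry_out", "arguments": {
  "deltas": [
    [-0.03,-0.98,0,0.59],
    [-0.03,-0.98,0,0.59],
    [-0.03,-0.98,0,0.59],
    [-0.03,-0.98,0,0.59],
    [-0.03,-0.98,0,0.59]
  ]
}}

```text
clock: 29.77
position: [0.5433, 0.1719, 0.0769]
tool_rot: [-0.001, 0.622, 0.783, -0.001]
ft_force: [0.7, -0.4, -0.9]
finger_gap: 0.0205
grip_force: 61.0
```

{"name": "carry_out", "arguments": {
  "deltas": [
    [-0.03,-0.98,0,0],
    [-0.03,-0.98,0,0],
    [-0.03,-0.98,0,0],
    [-0.03,-0.98,0,0],
    [-0.03,-0.98,0,0]
  ]
}}

```text
clock: 30.18
position: [0.5396, 0.0495, 0.077]
tool_rot: [-0.001, 0.623, 0.782, -0.001]
ft_force: [-0.1, -0.1, 0.2]
finger_gap: 0.0204
grip_force: 61.0
```

{"name": "carry_out", "arguments": {
  "deltas": [
    [-0.03,-0.98,0,0],
    [-0.03,-0.98,0,0],
    [-0.03,-0.98,0,0],
    [-0.03,-0.98,0,0],
    [-0.03,-0.98,0,0]
  ]
}}

```text
clock: 30.6
position: [0.5358, -0.0728, 0.077]
tool_rot: [-0.001, 0.623, 0.782, -0.001]
ft_force: [-0.3, 0.5, -0.4]
finger_gap: 0.0199
grip_force: 61.0
```

{"name": "carry_out", "arguments": {
  "deltas": [
    [-0.03,-0.98,0,0],
    [-0.03,-0.98,0,0],
    [-0.03,-0.98,0,0],
    [-0.03,-0.98,0,0],
    [-0.03,-0.98,0,0]
  ]
}}

```text
clock: 31.02
position: [0.5321, -0.1951, 0.077]
tool_rot: [-0.001, 0.623, 0.782, -0.0]
ft_force: [0.2, 0.8, -1.1]
finger_gap: 0.0202
grip_force: 61.0
```

{"name": "carry_out", "arguments": {
  "deltas": [
    [-0.03,-0.98,0,0],
    [-0.03,-0.98,0,0],
    [-0.03,-0.98,0,0],
    [0,0,0,0],
    [0,0,0,0]
  ]
}}

```text
clock: 31.43
position: [0.5302, -0.2685, 0.0771]
tool_rot: [-0.001, 0.624, 0.782, -0.0]
ft_force: [-0.6, 0.1, 0.2]
finger_gap: 0.02
grip_force: 61.0
```

{"name": "carry_out", "arguments": {
  "deltas": [
    [0,0,0,0],
    [0,0,0,0],
    [0,0,0,0],
    [0,0,0,0],
    [0,0,0,0]
  ]
}}

```text
clock: 31.85
position: [0.5312, -0.267, 0.0784]
tool_rot: [-0.0, 0.622, 0.783, 0.0]
ft_force: [-0.3, -0.8, -0.9]
finger_gap: 0.0199
grip_force: 61.0
```

```bash
cat > f.py <<'E'
from m import *
s=robot.state(); q=s['tool_rot'];print(s["position"],s["finger_gap"],np.degrees(2*np.arctan2(q[2],q[1]))-90)
C=np.array([488.6,-281.6]); a=np.radians(12.9); R=np.array([[np.cos(a),-np.sin(a)],[np.sin(a),np.cos(a)]])
for cam in ("top","scene"):
    im,d=robot.get_image(cam)
    r=cloud(cam,"fid",d)
    if r is None: print(cam,None); continue
    c,b,p=r; p=p*1000; w=(p[:,:2]-C)@R; zt=np.percentile(p[:,2],90); k=abs(p[:,2]-zt)<5
    print(cam,round(c,2),zt.round(1),w[k].min(0).round(1),w[k].max(0).round(1))
    for lo in range(-90,90,20):
        j=k&(w[:,1]>=lo)&(w[:,1]<lo+20)
        if j.sum()>5: print("  ",lo,j.sum(),"x mid",((w[j,0].min()+w[j,0].max())/2).round(1),"z",np.median(p[j,2]).round(1))
E
python3 f.py
```

```text
[ 0.53122334 -0.26701804  0.07842679] 0.01985270863938001 13.02621637932117
top 0.75 124.6 [35.1 -7.8] [54.8 79.5]
   -10 90 x mid 44.2 z 122.9
   10 125 x mid 45.0 z 122.9
   30 116 x mid 45.1 z 122.9
   50 80 x mid 44.1 z 122.9
   70 34 x mid 43.6 z 123.1
scene 0.58 126.0 [ 34.2 -68.3] [55.6 79.5]
   -70 172 x mid 45.3 z 124.6
   -50 175 x mid 45.0 z 124.8
   -30 182 x mid 44.9 z 124.7
   -10 43 x mid 45.1 z 124.4
   30 90 x mid 45.6 z 125.0
   50 116 x mid 45.3 z 124.9
   70 41 x mid 45.0 z 125.2
```

{"name": "carry_out", "arguments": {
  "deltas": [
    [-0.04,-0.21,-0.8,0],
    [0,0,-0.8,0],
    [0,0,-0.8,0],
    [0,0,-0.3,0],
    [0,0,0,0]
  ]
}}

```text
clock: 32.47
position: [0.5279, -0.2717, 0.0085]
tool_rot: [-0.003, 0.623, 0.782, -0.0]
ft_force: [-0.1, 0.1, -0.6]
finger_gap: 0.0207
grip_force: 60.9
```

{"name": "carry_out", "arguments": {
  "deltas": [
    [0,0,0,0],
    [0,0,0,0],
    [0,0,0,0],
    [0,0,0,0]
  ]
}}

```text
clock: 32.8
position: [0.5312, -0.2737, 0.0124]
tool_rot: [0.001, 0.623, 0.782, 0.0]
ft_force: [0.1, 0.1, -0.3]
finger_gap: 0.0202
grip_force: 60.9
```

```bash
python3 f.py
```

```text
[ 0.53124137 -0.27371262  0.01235755] 0.020177958814358042 12.964018852568813
top 0.59 58.3 [ 33.  -12.1] [52.3 74. ]
   -30 8 x mid 44.7 z 55.2
   -10 101 x mid 42.9 z 56.9
   10 110 x mid 42.7 z 56.5
   30 95 x mid 42.5 z 57.0
   50 71 x mid 42.4 z 56.7
   70 11 x mid 42.3 z 56.5
scene 0.66 50.8 [  3.7 321.2] [ 40.8 358.8]
```

Centred in x at 42.6, with the ends inside ±76. I lower the last 14.5 mm slowly.

{"name": "carry_out", "arguments": {
  "deltas": [
    [0,0,-0.2,0],
    [0,0,-0.2,0],
    [0,0,-0.15,0],
    [0,0,0,0],
    [0,0,0,0]
  ]
}}

```text
clock: 33.42
position: [0.53, -0.273, -0.003]
tool_rot: [-0.0, 0.623, 0.782, -0.0]
ft_force: [0.5, 0.9, 1.1]
finger_gap: 0.02
grip_force: 61.3
```

{"name": "carry_out", "arguments": {
  "deltas": [
    [0,0,0,0],
    [0,0,0,0],
    [0,0,0,0],
    [0,0,0,0]
  ]
}}

```text
clock: 33.75
position: [0.53, -0.273, -0.003]
tool_rot: [-0.0, 0.623, 0.782, -0.0]
ft_force: [0.3, 0.1, 1.1]
finger_gap: 0.0201
grip_force: 61.2
```

```bash
python3 f.py; python3 tip.py s10 | head -1
```

```text
[ 0.52999464 -0.27304172 -0.003015  ] 0.02013735361309547 12.95836220594498
top 0.79 43.1 [ 32.7 -10.1] [51.7 74.3]
   -10 93 x mid 42.2 z 41.5
   10 102 x mid 42.2 z 41.3
   30 87 x mid 41.2 z 41.5
   50 66 x mid 41.2 z 41.5
   70 16 x mid 41.7 z 41.9
scene 0.76 44.9 [ 32.3 -74.2] [53.4 73.7]
   -90 32 x mid 43.4 z 42.6
   -70 150 x mid 43.0 z 43.3
   -50 151 x mid 43.1 z 43.3
   -30 143 x mid 42.6 z 43.2
   10 31 x mid 42.2 z 43.7
   30 120 x mid 41.9 z 43.5
   50 84 x mid 42.8 z 43.4
   70 13 x mid 42.8 z 43.4
[ 530. -273.   -3.] 0.019855117958265972 [-1.000e-04  6.228e-01  7.824e-01 -0.000e+00] [ 1.  -0.   0.1]
```

View pics/s10.png

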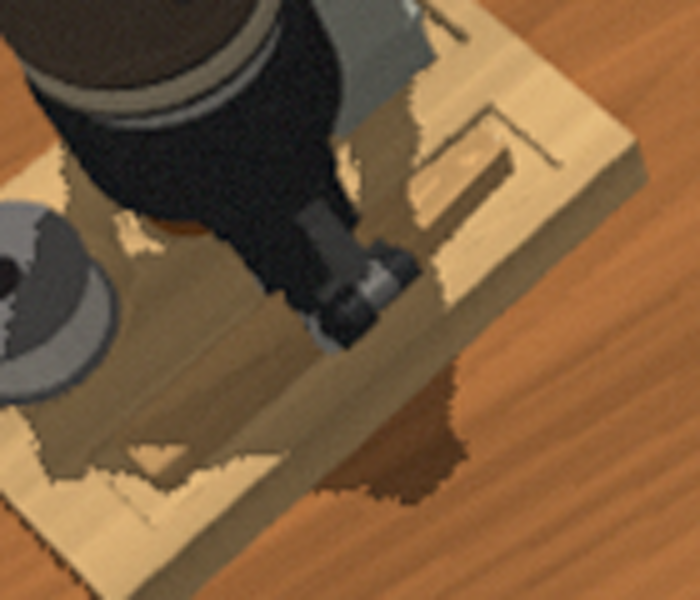

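The fid is down with its top at 42 (24+18) and level. I open just enough, lift clear and move away.

{"name": "carry_out", "arguments": {
  "deltas": [
    [0,0,0,0],
    [0,0,0,0],
    [0,0,0,0],
    [0,0,0,0],
    [0,0,0.3,0]
  ],
  "jaw": 0.42
}}

```text
clock: 34.42
position: [0.5287, -0.2723, 0.0034]
tool_rot: [-0.002, 0.623, 0.782, -0.0]
ft_force: [0.4, 0.5, 0.1]
finger_gap: 0.036
grip_force: 0.0
```

{"name": "carry_out", "arguments": {
  "deltas": [
    [0,0,0.7,0],
    [0,0,1,0],
    [0,0,1,0],
    [0,0,1,0],
    [0,0,1,0]
  ]
}}

```text
clock: 34.83
position: [0.53, -0.273, 0.1239]
tool_rot: [0.0, 0.623, 0.782, 0.0]
ft_force: [-0.2, 0.6, -0.4]
finger_gap: 0.0359
grip_force: 0.0
```

{"name": "carry_out", "arguments": {
  "deltas": [
    [0,1,0.3,0],
    [0,1,0,0],
    [0,1,0,0],
    [0,1,0,0],
    [0,1,0,0]
  ]
}}

```text
clock: 35.25
position: [0.5301, -0.1471, 0.1306]
tool_rot: [0.0, 0.623, 0.782, 0.0]
ft_force: [0.0, -0.6, -0.6]
finger_gap: 0.036
grip_force: 0.0
```

{"name": "carry_out", "arguments": {
  "deltas": [
    [0,1,0,0],
    [0,1,0,0],
    [0,1,0,0],
    [0,1,0,0],
    [0,1,0,0]
  ]
}}

```text
clock: 35.67
position: [0.5301, -0.0219, 0.1304]
tool_rot: [0.0, 0.623, 0.782, 0.0]
ft_force: [0.0, 0.2, -0.6]
finger_gap: 0.0356
grip_force: 0.0
```

{"name": "carry_out", "arguments": {
  "deltas": [
    [0,1,0,0],
    [0,1,0,0],
    [0,0,0,0],
    [0,0,0,0],
    [0,0,0,0]
  ]
}}

```text
clock: 36.08
position: [0.5302, 0.0266, 0.1301]
tool_rot: [0.0, 0.623, 0.783, -0.0]
ft_force: [-1.1, 0.0, 0.5]
finger_gap: 0.0359
grip_force: 0.0
```

```bash
python3 f.py; python3 chk.py solder_reel flux_jar square_tin slim_reel patina_bottle round_tin lead_knife
```

```text
[0.53024367 0.02661662 0.13009894] 0.035929256632716816 12.995505440355402
top 0.6 43.2 [ 31.8 -71.2] [51.7 74.1]
   -70 97 x mid 42.1 z 41.1
   -50 110 x mid 41.6 z 41.4
   -30 100 x mid 41.0 z 41.0
   -10 105 x mid 41.5 z 41.6
   10 104 x mid 42.2 z 41.6
   30 83 x mid 42.1 z 41.1
   50 68 x mid 41.8 z 41.5
   70 13 x mid 41.8 z 41.2
scene 0.6 44.7 [ 31.6 -73.4] [53.  73.4]
   -90 30 x mid 44.2 z 43.1
   -70 156 x mid 42.4 z 43.4
   -50 150 x mid 42.2 z 43.4
   -30 144 x mid 43.1 z 43.1
   -10 143 x mid 42.5 z 43.2
   10 137 x mid 42.4 z 43.2
   30 117 x mid 42.9 z 43.3
   50 89 x mid 42.7 z 43.2
   70 13 x mid 42.6 z 43.3
top solder_reel 0.58 ztop 55.3 [ 474.4 -353. ] [49.4 56.2] 0.9 circ [ 474.3 -353. ]
top flux_jar 0.79 ztop 68.9 [ 456.1 -286.4] [35.8 41. ] 0.7 circ [ 458.3 -285.9]
top square_tin 0.87 ztop 52.9 [ 444.5 -224.7] [44.4 46.5] 13.2 circ [ 445.3 -224. ]
top slim_reel 0.62 ztop 49.3 [433.5  53.5] [34.8 34.1] 27.8 circ [433.1  53.4]
top patina_bottle 0.5 ztop 58.0 [452.  -48.8] [ 7.1 20. ] 89.0 circ [452.  -49.8]
top round_tin None
top lead_knife 0.89 ztop 24.5 [450.1 242.5] [ 19.  103.8] 19.8 circ [448.3 241.8]
scene solder_reel None
scene flux_jar 0.75 ztop 70.6 [ 458.2 -284.9] [39.  39.2] 86.4 circ [ 458.3 -285. ]
scene square_tin 0.64 ztop 54.8 [ 444.7 -224.4] [47.8 44.9] 12.4 circ [ 445.5 -224.2]
scene slim_reel 0.94 ztop 50.7 [435.4  54.5] [34.8 36.4] 33.4 circ [433.7  54.9]
scene patina_bottle 0.9 ztop 72.8 [450.5 -60.3] [14.9 19.2] 26.8 circ [450.1 -60.5]
scene round_tin 0.6 ztop 36.8 [571.6  80.1] [41.2 43.5] 52.2 circ [571.8  80. ]
scene lead_knife 0.59 ztop 26.7 [452.2 244. ] [ 19.2 104.4] 19.7 circ [450.6 243.5]
```

View pics/last_top.png

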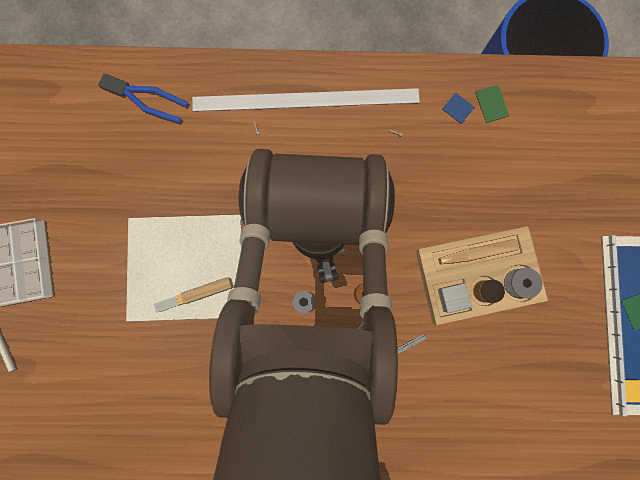

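The top view shows all four things in the caddy around (483,275), with the fid in the trough at (480,250). The look-alikes have not moved and the arm is clear.

```bash
python3 -c "
from station import robot
print(robot.hand_in())"
```

```text
the job is handed in; nothing more can be done
None
```

The solder reel, flux jar, square tin and fid are each seated on the floor of their places in the caddy, put away in the order asked with the look-alikes left where they were, and the job was handed in at about 36 s.

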